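Tip the nuts out of the parts cup in one heap

TASK

Lay the blue cup of nuts on its side with its mouth over the black mat and let go of it, without spilling any; then take it again another way and tip it on over until it stands mouth-down flat on the mat with all five nuts under it. Lift it straight up so that the nuts are left as one heap inside the yellow ring, and stand the empty cup mouth-down on the worktop, off the mat. Leave the other things on the worktop where they are.

Things in the scene. Friction and masses are not known exactly. Their poses are not given: they have to be found in the camera images.
- cup_mid (a point): centre (half-way up, on the axis) of the blue square parts cup. Body 66 x 66 mm outside, 70 mm tall, walls 2.5 mm, floor 3 mm; an outward rim 71 x 71 mm outside and 6 mm high at the open mouth. z points from floor to mouth, x and y square to the side faces. It starts upright on the worktop holding the nuts, at any yaw; it weighs 60 to 110 g empty. Lying on a side it rests on the rim and the floor's edge with its mouth about 2 degrees upward and does not roll
- cup_rim (a point): middle of the cup's mouth, in the plane of the rim, 35 mm along z from the cup's centre; same axes
- mat: fixed black square mat, 190 x 190 x 3 mm, with a yellow ring, 132 mm outside diameter, printed round its middle; origin at the middle of its underside on the worktop; x and y along its edges, z up
- nut_0_mid (a point): centre of square nut 0, bright steel, 16 mm across flats, 8 mm thick, 12 g; z along its bore; starts in the cup
- nut_1_mid (a point): centre of square nut 1, bright steel, 16 mm across flats, 8 mm thick, 12 g; z along its bore; starts in the cup
- nut_2_mid (a point): centre of square nut 2, bright steel, 16 mm across flats, 8 mm thick, 12 g; z along its bore; starts in the cup
- nut_3_mid (a point): centre of square nut 3, bright steel, 16 mm across flats, 8 mm thick, 12 g; z along its bore; starts in the cup
- nut_4_mid (a point): centre of square nut 4, bright steel, 16 mm across flats, 8 mm thick, 12 g; z along its bore; starts in the cup
- solder_reel: bystander: standing reel of solder, blue flanges, 55 mm across, 42 mm high; origin at the centre of its underside
- resistor_1k: bystander: grey can with two brass terminals on top, 58 mm across, 88 mm high; origin at the centre of its underside
Mind the look-alikes: they are no part of the job. Of the things shaped like the part that bears cup_mid, the blue one is meant.

How it is judged:
On the way, in this order (a step that is already met when the one before it is completed fails the run):
1. the cup lies on its side, mouth over the mat, let go, with all five nuts still in it (angle between cup_mid's own z axis and vertical between 1.4 and 1.72 rad and height (world z) of cup_mid below 0.046 m and linear speed of cup below 0.03 m/s and contact force between the fingers and cup below 0.05 N and x of cup_rim in the frame of mat between -0.095 and 0.095 m and y of cup_rim in the frame of mat between -0.095 and 0.095 m and distance between each of nut_0_mid, nut_1_mid, nut_2_mid, nut_3_mid, nut_4_mid and cup_mid below 0.055 m and z of each of nut_0_mid, nut_1_mid, nut_2_mid, nut_3_mid, nut_4_mid in the frame of cup_mid below 0.037 m), for 0.2 s.
2. the cup stands mouth-down flat on the mat, all five nuts under it (angle between cup_mid's own z axis and vertical above 3.08 rad and height (world z) of cup_rim below 0.007 m and horizontal distance between each of nut_0_mid, nut_1_mid, nut_2_mid, nut_3_mid, nut_4_mid and cup_mid below 0.04 m and horizontal distance between cup_mid and mat below 0.07 m), for 0.2 s.
3. the cup, still mouth-down, has been lifted straight up clear of the nuts, which stay below it (angle between cup_mid's own z axis and vertical above 2.9 rad and height (world z) of cup_rim above 0.035 m and horizontal distance between each of nut_0_mid, nut_1_mid, nut_2_mid, nut_3_mid, nut_4_mid and cup_mid below 0.06 m and height (world z) of each of nut_0_mid, nut_1_mid, nut_2_mid, nut_3_mid, nut_4_mid below 0.03 m), for 0.05 s.
At the end, for the whole second after the job is handed in: All five nuts lie at rest on the mat, centres within 62 mm of its middle; the empty cup stands at rest mouth-down (within 5 degrees) on the worktop, its centre over 115 mm from the mat's middle along one of the mat's edges (horizontal distance between each of nut_0_mid, nut_1_mid, nut_2_mid, nut_3_mid, nut_4_mid and mat below 0.062 m and height (world z) of each of nut_0_mid, nut_1_mid, nut_2_mid, nut_3_mid, nut_4_mid below 0.03 m and linear speed of each of nut_0, nut_1, nut_2, nut_3, nut_4, cup below 0.02 m/s and angle between cup_mid's own z axis and vertical above 3.05 rad and height (world z) of cup_rim below 0.006 m and (x of cup_mid in the frame of mat above 0.115 m or x of cup_mid in the frame of mat below -0.115 m or y of cup_mid in the frame of mat above 0.115 m or y of cup_mid in the frame of mat below -0.115 m)); the robot touches nothing.
It fails at once if the solder reel is moved by more than 20 mm (distance of solder_reel from where it was at the start of the episode above 0.02 m).
It fails at once if the resistor 1k is moved by more than 20 mm (distance of resistor_1k from where it was at the start of the episode above 0.02 m).
It also fails if it takes over 72 s, if anything falls off the work surface, if the arm or the gripper's body presses on something with over 40 N, if the wrist force passes 120 N, or if a joint passes its speed limit or range.

ROBOT

A 6-joint arm with a two-finger parallel gripper is mounted at the origin on a cart in front of the work surface, level with it; the furniture and walls round the work are solid. World frame = base frame: x ahead of the robot, y to its left, z up, the work surface at z = 0. Lengths are in m, angles in rad, forces in N, time in s.
With the tool pointing down it reaches from about 0.25 to 0.85 m from the base axis. Payload 12.5 kg.
Tool frame: the origin (TCP) lies at the very end of the fingers, on their centre line; the grasp point (between the pads) lies 19 mm behind it; z points along the fingers, y is the line along which they close (so a half turn about z gives the same grasp; the last joint's range is limited). The gripper opens to 93 mm and grips with 3 to 60 N. Pads are 15 mm wide; open, the fingers measure 128 mm over their backs; the gripper's body (75 mm by 188 mm) begins 65 mm behind the grasp point.
Start: joints at [1.02, 0.351, 1.652, -0, 1.139, -0.085], TCP at [0.247, 0.491, 0.219] pointing down, gripper open.
Joint ranges: [-2.75, 2.75], [-0.79, 2.1], [0.01, 2.65], [-1.57, 4.71], [0.07, 3.14], [-2.87, 2.87]. Speed limits (rad/s): [2.22, 2.22, 2.79, 3.14, 3.14, 3.14].

INTERFACE

Orientations are given as a unit quaternion [x, y, z, w].
In Python, from rig import r, grab_frame, calibration, ticket gives the robot as it stands.
- The arm moves only by the tool send_rows, never from a script. Its argument "series" is a list of rows, each a list of 7 numbers: the turn, a rotation vector about the tool's x, y, z in units of 10 degrees (1.0 is 10 degrees), then the shift along the tool's x, y, z in units of 0.06 m (1.0 is 0.06 m), then the closure in counts, from 0 (fully open) to 255 (shut). In form: [[wx, wy, wz, dx, dy, dz, hand], ...]. A call has 1 to 12 rows; each row shifts and turns the commanded pose from where the row before left it, along the tool's axes as they then stand; what a row does not reach is not made up. A row lasts 1/8 s, in which the tool goes at most 62.5 mm and 10.7 degrees, less where a joint would pass 70% of its speed; a pose out of reach is approached as far as the arm can. A call with a number of a shift or a turn outside -1 to 1 is refused whole. A call with a gripper value outside its range is refused whole. The fingers move at their own pace and stop on an object; "newtons" is the grip in N (left out, the last holds). Time passes only in rows, so rows that do not move let the fingers close. It gives the time, the measured TCP pose, the force, the opening and the grip force at its end, in the units of the state.
- r.read_state(): the state, without advancing time (a new reading comes with each control period).
- grab_frame(name): name is "scene" or "top" or "wrist"; returns (picture, depth): 480x640x3 uint8, red, green, blue; 480x640 float32, m along the optical axis (not along the pixel's ray), 0 where there is no reading.
- calibration(name): a dict with "intrinsics" (3x3 intrinsics, pixels), "world_from_camera" (4x4, takes a point from camera to world coordinates). Camera axes: x right, y up, looking along -z (the intrinsics and any distortion apply to the point x, -y, -z); pixel columns grow to the right and rows downward; lengths in m; the calibration is good to about 2 mm. A picture is of the moment at which its call begins: read the wrist's pose just before it. calibration takes no time and is no camera call; for the wrist camera it gives the pose at the moment of the call.
- ticket.job_done(): hands the job in; it is judged then, once.
The state is a dict: "time": time; "joint_positions": joint angles; "dq": joint speeds; "joint_torque": joint torques, N m; "tool_pos": TCP position; "orientation": TCP orientation; "force": force on the tool from outside, world axes, zero at the start; "torque": the same for the moment, N m; "gripper_width": opening from 0.0 (shut) to 1.0 (fully open); "grip_force": force on a finger pad.
Only numpy, scipy, OpenCV 4.12 (cv2) and the standard library are available. Lean on these libraries where they do the work, as an engineer would, in place of code of your own. Each camera call takes 0.05 s, during which the arm holds its last target. There are 200 camera calls.

## Working session

There is one attempt and no reset: what is moved stays moved. The work goes in short steps, Python scripts to look and compute and a tool call to move; the robot and the scene stay as the last step left them, time stands still between calls to the robot, and variables do not carry over. Pictures are saved under pics/ and viewed, at most 10 in all, crops included, and the job is handed in when it is done.

Besides the shell and the picture viewer there is one more tool, called after "Request:" by a JSON object that holds its "fn" and its "kwargs", one argument or row to a line. send_rows: Moves the arm, as the interface text tells. Its arguments: {"type":"object","properties":{"series":{"type":"array","items":{"type":"array","items":{"type":"number"}}},"newtons":{"type":"number"}},"required":["series"]}

```bash
mkdir -p pics
cat > h.py <<'E'
import numpy as np, cv2
from rig import r, grab_frame, calibration, ticket
def pts(d,c):
    K=np.array(c["intrinsics"]);T=np.array(c["world_from_camera"])
    v,u=np.mgrid[0:480,0:640]
    p=np.stack([(u-K[0,2])/K[0,0]*d,-(v-K[1,2])/K[1,1]*d,-d],-1)
    return p@T[:3,:3].T+T[:3,3]
def save(n,p): cv2.imwrite(f"pics/{n}.png",cv2.cvtColor(p,cv2.COLOR_RGB2BGR))
E
python3 - <<'E'
from h import *
for n in("scene","top"):
    p,d=grab_frame(n); save(n,p); np.savez(n,p=p,d=d); c=calibration(n); print(n,c)
s=r.read_state();print(s)
a=cv2.imread("pics/scene.png");b=cv2.imread("pics/top.png")
E
```

```text
scene {'intrinsics': array([[611.38926796,   0.        , 325.12920883],
       [  0.        , 611.38926796, 234.92765787],
       [  0.        ,   0.        ,   1.        ]]), 'world_from_camera': array([[ 0.8868309 ,  0.27429899, -0.371875  ,  0.10293366],
       [-0.46187302,  0.5012802 , -0.7317045 , -1.10082552],
       [-0.01429223,  0.82065719,  0.57124208,  0.84635089],
       [ 0.        ,  0.        ,  0.        ,  1.        ]])}
top {'intrinsics': array([[545.03845537,   0.        , 321.90500596],
       [  0.        , 545.03845537, 241.71862249],
       [  0.        ,   0.        ,   1.        ]]), 'world_from_camera': array([[-0.00624409,  0.98682311, -0.16168231,  0.44215065],
       [-0.99989641, -0.00406459,  0.01380739, -0.09099879],
       [ 0.01296828,  0.16175178,  0.98674626,  1.12907071],
       [ 0.        ,  0.        ,  0.        ,  1.        ]])}
{'time': 0.1, 'joint_positions': array([ 1.02039552e+00,  3.51178190e-01,  1.65230849e+00,  6.99709911e-06,
        1.13909002e+00, -8.46379005e-02]), 'dq': array([ 2.53578779e-03, -1.96561392e-03, -1.44453682e-03, -1.87898074e-04,
        1.33439626e-03,  8.67372288e-06]), 'joint_torque': array([ 2.23284951e-03, -4.98027492e+01, -2.85708350e+01,  7.01269205e-02,
        2.38897442e-02, -3.79018587e-06]), 'tool_pos': array([0.24685327, 0.49117458, 0.21817716]), 'orientation': array([ 2.30783546e-01,  9.73004991e-01, -4.66437806e-04, -1.56633470e-04]), 'force': array([-0.75504383,  0.2970886 , -0.08815435]), 'torque': array([ 0.01194113,  0.05077152, -0.06884882]), 'grip_force': 0.0, 'gripper_width': 0.9975771343258681}
```

View pics/scene.png

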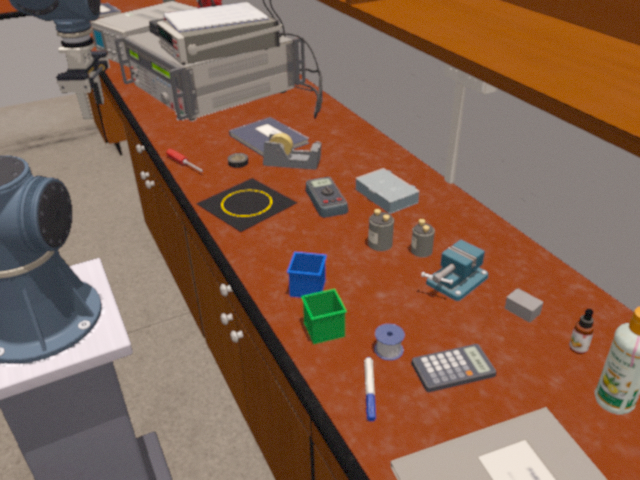

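View pics/top.png

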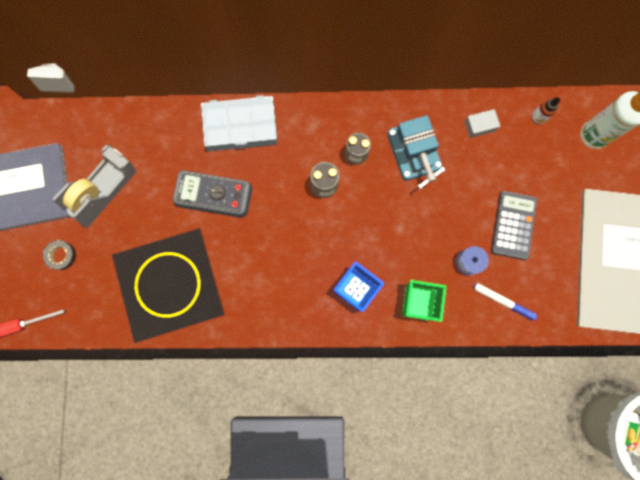

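The scene view shows the blue cup at (307,274), or (359,287) from the top. Look-alikes are the green cup at (324,316) / top (425,300) and the blue-flanged reel at (390,341) / top (471,261). The mat is at top (167,285). I choose the blue cup with the nuts in it, and check it in a crop.

```bash
cat >> h.py <<'E'
def ray(uv,c,z):
    K=np.array(c["intrinsics"]);T=np.array(c["world_from_camera"])
    uv=np.atleast_2d(uv).astype(float)
    q=np.stack([(uv[:,0]-K[0,2])/K[0,0],-(uv[:,1]-K[1,2])/K[1,1],-np.ones(len(uv))],-1)@T[:3,:3].T
    return T[:3,3]+q*((z-T[2,3])/q[:,2])[:,None]
E
python3 - <<'E'
from h import *
f=np.load("top.npz");p,d=f["p"],f["d"];c=calibration("top");P=pts(d,c)
hsv=cv2.cvtColor(p,cv2.COLOR_RGB2HSV)
cv2.imwrite("pics/crop.png",cv2.resize(cv2.cvtColor(p[230:350,310:470],cv2.COLOR_RGB2BGR),(800,600),interpolation=cv2.INTER_CUBIC))
# cup rim: blue pixels at height ~.07
m=cv2.inRange(hsv,(105,150,60),(125,255,255)).astype(bool)
box=np.zeros_like(m);box[255:320,325:390]=1
w=P[m&box&(P[...,2]>.062)]
print("rim z",np.median(w[:,2]),len(w))
R=cv2.minAreaRect(w[:,:2].astype(np.float32)*1000);print("cup",R,cv2.boxPoints(R).round(1).tolist())
# mat
y=cv2.inRange(hsv,(22,120,120),(35,255,255));y[:, :125]=0;y[:,210:]=0;y[:245]=0;y[325:]=0
yx=np.argwhere(y)[:,::-1];W=ray(yx,c,.003);(cx,cy),rad=cv2.minEnclosingCircle((W[:,:2]*1000).astype(np.float32));print("ring",cx,cy,rad)
b=(p.max(-1)<60);b[:225]=0;b[343:]=0;b[:,:105]=0;b[:,228:]=0
n,l,st,_=cv2.connectedComponentsWithStats(b.astype(np.uint8));k=1+st[1:,4].argmax()
W=ray(np.argwhere(l==k)[:,::-1],c,.003);R=cv2.minAreaRect((W[:,:2]*1000).astype(np.float32));print("mat",R,cv2.boxPoints(R).round().tolist())
# obstacles near: height map components
hm=(P[...,2]>.012)&(P[...,2]<.3)&(d>0)
n,l,st,_=cv2.connectedComponentsWithStats(hm.astype(np.uint8))
for i in range(1,n):
    if st[i,4]>60:
        q=P[l==i];print(st[i,:4],q.min(0).round(3),q.max(0).round(3))
print("nutarea z",P[287,357])
E
```

```text
rim z 0.0694027233326675 297
cup ((494.4435729980469, -149.33938598632812), (69.47262573242188, 154.2606658935547), 51.97957229614258) [[412.29998779296875, -129.1999969482422], [533.7999877929688, -224.1999969482422], [576.5999755859375, -169.5], [455.1000061035156, -74.5]]
ring 539.7769165039062 212.63511657714844 68.89098358154297
mat ((542.0762329101562, 168.32518005371094), (4.452645778656006, 11.445882797241211), 45.96027374267578) [[536.0, 171.0], [545.0, 163.0], [548.0, 166.0], [540.0, 174.0]]
[581  91  59  57] [ 0.827 -0.722  0.012] [ 0.893 -0.666  0.199]
[201  95  76  55] [ 0.825 -0.01   0.012] [0.937 0.148 0.044]
[532  97  28  27] [ 0.883 -0.596  0.012] [ 0.915 -0.562  0.103]
[465 109  35  27] [ 0.853 -0.484  0.012] [ 0.908 -0.416  0.04 ]
[388 115  56  73] [ 0.73  -0.36   0.012] [ 0.879 -0.25   0.078]
[345 133  25  30] [ 0.795 -0.204  0.012] [ 0.844 -0.156  0.084]
[  0 143 135  86] [0.656 0.285 0.012] [0.839 0.571 0.095]
[310 162  29  35] [ 0.721 -0.139  0.012] [ 0.779 -0.082  0.092]
[172 170  79  47] [0.68  0.043 0.012] [0.776 0.204 0.051]
[578 189  62 144] [ 0.436 -0.78   0.012] [ 0.736 -0.627  0.023]
[493 191  44  68] [ 0.589 -0.559  0.012] [ 0.732 -0.461  0.019]
[ 42 240  32  29] [0.572 0.405 0.012] [0.631 0.466 0.025]
[459 246  29  27] [ 0.557 -0.44   0.012] [ 0.611 -0.385  0.049]
[334 262  50  50] [ 0.48  -0.225  0.012] [ 0.576 -0.129  0.075]
[402 280  44  42] [ 0.46  -0.346  0.012] [ 0.54  -0.266  0.075]
[351 283  11  16] [ 0.508 -0.186  0.012] [ 0.539 -0.165  0.024]
[495 294  42  25] [ 0.466 -0.543  0.012] [ 0.515 -0.46   0.019]
[  0 310  64  27] [0.436 0.417 0.012] [0.487 0.538 0.029]
nutarea z [ 0.53052558 -0.17776576  0.01529796]
```

View pics/crop.png

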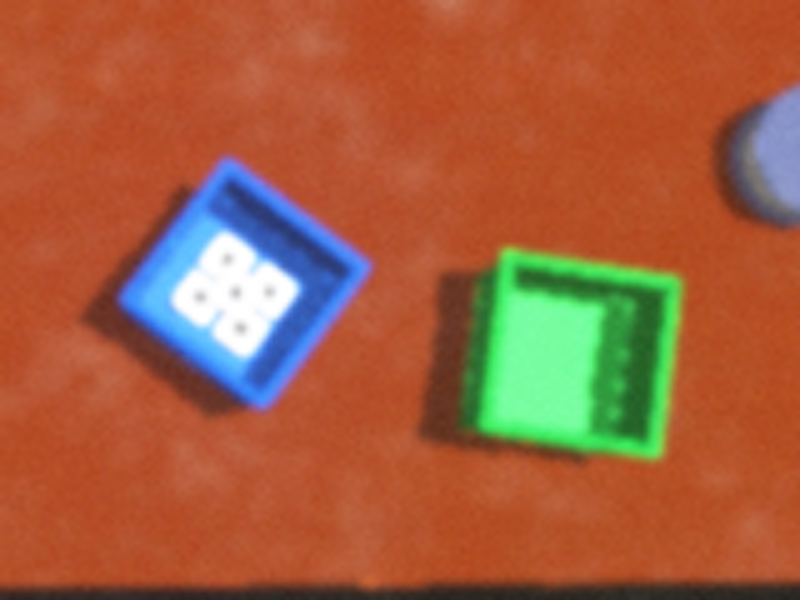

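The crop confirms the blue cup with the steel nuts in it, at crop (235,290). Next: exact corners, ring centre and wrist camera offset, plus a pose planner.

```bash
cat >> h.py <<'E'
from scipy.spatial.transform import Rotation as Ro
from scipy.linalg import logm, expm
def frame(az,dep,s=1):
    "tool z at azimuth az, dep degrees below horizontal; tool y level, s=+1: to the left of az"
    a,e=np.radians([az,dep]);z=np.array([np.cos(a)*np.cos(e),np.sin(a)*np.cos(e),-np.sin(e)])
    y=s*np.array([-np.sin(a),np.cos(a),0]);return np.c_[np.cross(y,z),y,z]
def T(R,p):
    M=np.eye(4);M[:3,:3]=R;M[:3,3]=p;return M
def cur():
    s=r.read_state();return T(Ro.from_quat(s["orientation"]).as_matrix(),s["tool_pos"])
def gp(R,g): return T(R,np.array(g)+R[:,2]*.019)   # grasp point -> TCP pose
def twist(A,B,n):
    "straight shift of B's origin in n rows; per-row body numbers"
    L=np.real(logm(np.linalg.inv(A)@B));w=np.degrees([L[2,1],L[0,2],L[1,0]])/10/n;v=L[:3,3]/.06/n
    print("n",n,"row",np.r_[w,v].round(2).tolist())
E
python3 - <<'E'
from h import *
c=calibration("top")
q=np.array([[355.6,261.6],[384.6,283],[363,311.6],[334,289.5]])
W=ray(q,c,.07)[:,:2];print("cup c",W.mean(0),[np.degrees(np.arctan2(*(W[(i+1)%4]-W[i])[::-1])).round(1) for i in range(4)],np.linalg.norm(W-np.roll(W,1,0),axis=1))
m=ray(np.array([[114,253],[201,230],[222,316],[134,339]]),c,.003)[:,:2];print("mat",m.mean(0),m,[np.degrees(np.arctan2(*(m[(i+1)%4]-m[i])[::-1])).round(1) for i in range(4)])
A=cur();print((np.linalg.inv(A)@np.array(calibration("wrist")["world_from_camera"])).round(3))
E
```

```text
cup c [ 0.52746292 -0.17801541] [np.float64(-127.1), np.float64(141.9), np.float64(52.3), np.float64(-38.3)] [0.06924379 0.07003696 0.06993554 0.0702256 ]
mat [0.5398922  0.21124069] [[0.60470391 0.32510667]
 [0.6525837  0.14641256]
 [0.47370679 0.09834854]
 [0.42857442 0.275095  ]] [np.float64(-75.0), np.float64(-165.0), np.float64(104.3), np.float64(15.9)]
[[ 0.001  0.969  0.247  0.068]
 [ 1.    -0.    -0.    -0.001]
 [-0.     0.247 -0.969 -0.166]
 [ 0.     0.     0.     1.   ]]
```

```bash
cat >> h.py <<'E'
def rows(A,B,n,hand=0):
    "n rows: straight line for the TCP, even turn; rounded, error carried on"
    rv=Ro.from_matrix(A[:3,:3].T@B[:3,:3]).as_rotvec();M=A.copy();out=[]
    for i in range(1,n+1):
        G=T(A[:3,:3]@Ro.from_rotvec(rv*i/n).as_matrix(),A[:3,3]+(B[:3,3]-A[:3,3])*i/n)
        w=np.round(np.degrees(Ro.from_matrix(M[:3,:3].T@G[:3,:3]).as_rotvec())/10,2)
        v=np.round(M[:3,:3].T@(G[:3,3]-M[:3,3])/.06,2)
        M=T(M[:3,:3]@Ro.from_rotvec(np.radians(w*10)).as_matrix(),M[:3,3]+M[:3,:3]@v*.06)
        out.append([float(x)+0 for x in (*w,*v)]+[hand])
    print(str(out).replace(" ",""));return M
E
python3 - <<'E'
from h import *
A=cur();R=A[:3,:3]
B=T(R@Ro.from_euler("z",95.5,degrees=True).as_matrix(),[.36,.2,.26])
C=T(frame(-38,90,-1),[.40,-.08,.24])
D=gp(frame(-38,30,-1),[.4365,-.107,.12])
M=rows(A,B,10);M=rows(M,C,10);M=rows(M,D,8)
print(M)
E
```

```text
[[0.0,0.0,0.96,-0.39,-0.35,-0.07,0],[0.0,0.0,0.95,-0.44,-0.28,-0.07,0],[0.0,0.0,0.96,-0.47,-0.2,-0.07,0],[0.0,0.0,0.95,-0.51,-0.12,-0.07,0],[0.0,0.0,0.96,-0.52,-0.04,-0.07,0],[0.0,0.0,0.95,-0.52,0.05,-0.07,0],[0.0,0.0,0.96,-0.5,0.14,-0.07,0],[0.0,0.0,0.95,-0.47,0.22,-0.07,0],[0.0,0.0,0.96,-0.43,0.29,-0.06,0],[0.0,0.0,0.95,-0.38,0.37,-0.07,0]]
[[0.0,0.0,0.96,-0.36,0.3,0.03,0],[0.0,0.0,0.96,-0.3,0.36,0.04,0],[0.0,0.0,0.95,-0.24,0.41,0.03,0],[0.0,0.0,0.96,-0.17,0.44,0.03,0],[0.0,0.0,0.96,-0.09,0.46,0.04,0],[0.0,0.0,0.96,-0.02,0.47,0.03,0],[0.0,0.0,0.96,0.07,0.47,0.03,0],[0.0,0.0,0.96,0.14,0.45,0.04,0],[0.01,0.0,0.95,0.21,0.42,0.03,0],[0.0,0.0,0.96,0.28,0.38,0.03,0]]
[[0.0,0.75,0.0,0.13,0.0,0.27,0],[0.0,0.75,0.0,0.09,-0.01,0.28,0],[0.0,0.75,0.0,0.06,0.0,0.3,0],[0.0,0.75,0.0,0.01,0.0,0.3,0],[0.0,0.75,0.0,-0.02,0.0,0.3,0],[0.0,0.75,0.0,-0.06,-0.01,0.29,0],[0.0,0.75,0.0,-0.1,0.0,0.28,0],[0.0,0.75,0.0,-0.14,0.0,0.27,0]]
[[ 3.93923416e-01 -6.15474710e-01  6.82653077e-01  4.49499534e-01]
 [-3.08396961e-01 -7.88156315e-01 -5.32635839e-01 -1.17201908e-01]
 [ 8.65861223e-01 -7.10405451e-04 -5.00283758e-01  1.10274290e-01]
 [ 0.00000000e+00  0.00000000e+00  0.00000000e+00  1.00000000e+00]]
```

Request:
{"fn": "send_rows", "kwargs": {
  "series": [
    [0,0,0.96,-0.39,-0.35,-0.07,0],
    [0,0,0.95,-0.44,-0.28,-0.07,0],
    [0,0,0.96,-0.47,-0.2,-0.07,0],
    [0,0,0.95,-0.51,-0.12,-0.07,0],
    [0,0,0.96,-0.52,-0.04,-0.07,0],
    [0,0,0.95,-0.52,0.05,-0.07,0],
    [0,0,0.96,-0.5,0.14,-0.07,0],
    [0,0,0.95,-0.47,0.22,-0.07,0],
    [0,0,0.96,-0.43,0.29,-0.06,0],
    [0,0,0.95,-0.38,0.37,-0.07,0]
  ]
}}

```text
time: 1.35
tool_pos: [0.3604, 0.199, 0.26]
orientation: [0.877, 0.481, -0.0, -0.0]
force: [0.4, 0.8, 0.5]
gripper_width: 0.998
grip_force: 0.0
```

Request:
{"fn": "send_rows", "kwargs": {
  "series": [
    [0,0,0.96,-0.36,0.3,0.03,0],
    [0,0,0.96,-0.3,0.36,0.04,0],
    [0,0,0.95,-0.24,0.41,0.03,0],
    [0,0,0.96,-0.17,0.44,0.03,0],
    [0,0,0.96,-0.09,0.46,0.04,0],
    [0,0,0.96,-0.02,0.47,0.03,0],
    [0,0,0.96,0.07,0.47,0.03,0],
    [0,0,0.96,0.14,0.45,0.04,0],
    [0,0,0.95,0.21,0.42,0.03,0],
    [0,0,0.96,0.28,0.38,0.03,0]
  ]
}}

```text
time: 2.6
tool_pos: [0.3999, -0.0808, 0.24]
orientation: [0.945, -0.328, -0.0, -0.0]
force: [0.4, -0.5, 0.2]
gripper_width: 0.999
grip_force: 0.0
```

Request:
{"fn": "send_rows", "kwargs": {
  "series": [
    [0,0.75,0,0.13,0,0.27,0],
    [0,0.75,0,0.09,0,0.28,0],
    [0,0.75,0,0.06,0,0.3,0],
    [0,0.75,0,0.01,0,0.3,0],
    [0,0.75,0,-0.02,0,0.3,0],
    [0,0.75,0,-0.06,0,0.29,0],
    [0,0.75,0,-0.1,0,0.28,0],
    [0,0.75,0,-0.14,0,0.27,0]
  ]
}}

```text
time: 3.6
tool_pos: [0.4158, -0.1654, 0.243]
orientation: [0.873, -0.277, 0.385, 0.11]
force: [1.2, -0.7, 1.1]
gripper_width: 0.996
grip_force: 0.0
```

Run:
```python
from h import *
s=r.read_state();print(s["joint_positions"].round(3));A=cur();z=A[:3,2];print("dep",np.degrees(np.arcsin(-z[2])),"az",np.degrees(np.arctan2(z[1],z[0])),A[:3,3],A[:3,1])
```

```text
[-0.397 -0.132  2.394 -1.143  0.152  2.867]
dep 42.722936560631005 az -33.574346845789776 [ 0.41577656 -0.16544178  0.24303981] [-0.5687299  -0.82226372 -0.02070457]
```

Run:
```python
from h import *
A=cur();rows(A,T(frame(-60,90,-1),[.45,-.1,.25]),8)
q=r.read_state()["joint_positions"];E=Ro.from_euler
for s4 in(1,-1):
  for s6 in(1,-1):
    R=lambda q:(E("z",q[0])*E("y",q[1]+q[2])*E("z",s4*q[3])*E("y",q[4])*E("z",s6*q[5])).as_matrix()
    q0=np.array([1.02039552e+00,3.51178190e-01,1.65230849e+00,0,1.13909002e+00,-8.46379005e-02])
    X0=R(q0).T@Ro.from_quat([.230783546,.973004991,-.000466,-.000157]).as_matrix()
    X1=R(q).T@A[:3,:3];print(s4,s6,np.abs(X0-X1).max(),X0.round(3).tolist())
np.savez("k1",q=q,A=A)
```

```text
[[-0.14,-0.58,0.29,0.0,-0.15,-0.02,0],[-0.15,-0.58,0.29,-0.02,-0.15,-0.03,0],[-0.14,-0.57,0.3,-0.02,-0.15,-0.02,0],[-0.15,-0.58,0.29,-0.04,-0.15,-0.03,0],[-0.14,-0.58,0.29,-0.05,-0.15,-0.03,0],[-0.14,-0.58,0.29,-0.05,-0.14,-0.02,0],[-0.15,-0.57,0.3,-0.06,-0.14,-0.02,0],[-0.14,-0.58,0.29,-0.08,-0.13,-0.02,0]]
1 1 7.24797282577309e-06 [[-0.0, -1.0, -0.0], [1.0, -0.0, 0.0], [-0.0, -0.0, 1.0]]
1 -1 0.3542223986542157 [[0.168, -0.986, 0.0], [0.986, 0.168, 0.0], [-0.0, -0.0, 1.0]]
-1 1 1.6529550730792604 [[-0.0, -1.0, -0.0], [1.0, -0.0, 0.0], [-0.0, -0.0, 1.0]]
-1 -1 1.9376171587303221 [[0.168, -0.986, 0.0], [0.986, 0.168, 0.0], [-0.0, -0.0, 1.0]]
```

Run:
```python
from h import *
rows(cur(),T(frame(-30,90,-1),[.46,-.1,.2]),6)
```

```text
[[0.01,-0.79,-0.08,-0.09,-0.22,0.08,0],[0.02,-0.79,-0.08,-0.08,-0.21,0.1,0],[0.01,-0.78,-0.08,-0.06,-0.22,0.1,0],[0.01,-0.79,-0.09,-0.04,-0.22,0.11,0],[0.02,-0.79,-0.08,-0.03,-0.22,0.12,0],[0.01,-0.79,-0.08,0.0,-0.22,0.12,0]]
```

Request:
{"fn": "send_rows", "kwargs": {
  "series": [
    [0.01,-0.79,-0.08,-0.09,-0.22,0.08,0],
    [0.02,-0.79,-0.08,-0.08,-0.21,0.1,0],
    [0.01,-0.78,-0.08,-0.06,-0.22,0.1,0],
    [0.01,-0.79,-0.09,-0.04,-0.22,0.11,0],
    [0.02,-0.79,-0.08,-0.03,-0.22,0.12,0],
    [0.01,-0.79,-0.08,0.0,-0.22,0.12,0]
  ]
}}

```text
time: 4.35
tool_pos: [0.4566, -0.1249, 0.2081]
orientation: [0.958, -0.277, 0.065, 0.032]
force: [-0.5, -0.3, 0.1]
gripper_width: 0.997
grip_force: 0.0
```

Run:
```python
from h import *
from scipy.optimize import least_squares
s=r.read_state();k=np.load("k1.npz")
q0=np.array([1.02039552e+00,3.51178190e-01,1.65230849e+00,0,1.13909002e+00,-8.46379005e-02])
D=[(q0,np.array([.24685327,.49117458,.21817716])),(k["q"],k["A"][:3,3]),(s["joint_positions"],s["tool_pos"])]
print(s["joint_positions"].round(3),s["tool_pos"])
E=Ro.from_euler
def fk(q,x):
    a1,h,L1,a3,L2,d6=x
    R=(E("z",q[0])*E("y",q[1]+q[2])*E("z",q[3])*E("y",q[4])).as_matrix()
    p=np.array([a1,0,h])+E("y",q[1]).apply([0,0,L1])+E("y",q[1]+q[2]).apply([a3,0,L2])
    return E("z",q[0]).apply(p)+R[:,2]*d6
f=lambda x:np.concatenate([fk(q,x)-p for q,p in D])
for x0 in([0,.2,.6,0,.6,.3],[.1,.4,.5,0,.5,.3],[0,.18,.61,0,.57,.35]):
    o=least_squares(f,x0,xtol=1e-14,ftol=1e-14);print(o.x.round(4),np.abs(o.fun).max())
```

```text
[-0.332  0.163  1.939 -0.072  0.908  1.843] [ 0.45664327 -0.12493843  0.20808554]
[ 0.6931  1.6756 -0.378   1.0081  0.433   0.0063] 0.03696160482695113
[ 0.6931  1.6756 -0.378   1.0081  0.433   0.0063] 0.036961603107331154
[ 0.6931  1.6756 -0.378   1.0081  0.433   0.0063] 0.036961604152409566
```

```bash
cat > kin.py <<'E'
from h import *
from scipy.optimize import least_squares
E=Ro.from_euler
def fk(q,x,mode=0):
    a1,h,L1,L2,d6,dy=x[:6];a3=x[6] if len(x)>6 else 0
    F=E("z",q[0])*E("y",q[1]+q[2]);W=F*E("z",q[3]);R=W*E("y",q[4])
    p=np.array([a1,dy*(mode==0),h])+E("y",q[1]).apply([0,0,L1])+E("y",q[1]+q[2]).apply([a3,0,L2])
    return E("z",q[0]).apply(p)+W.apply([0,dy*(mode==1),0])+R.apply([0,0,d6])
E
python3 - <<'E'
from kin import *
s=r.read_state();k=np.load("k1.npz")
q0=np.array([1.02039552e+00,3.51178190e-01,1.65230849e+00,0,1.13909002e+00,-8.46379005e-02])
D=[(q0,np.array([.24685327,.49117458,.21817716])),(k["q"],k["A"][:3,3]),(s["joint_positions"],s["tool_pos"])]
np.savez("kd",q=[d[0] for d in D],p=[d[1] for d in D])
for mode in(0,1):
  for x0 in([0,.2,.6,.6,.3,.05],[0,.2,.6,.6,.3,.05,0]):
    o=least_squares(lambda x:np.concatenate([fk(q,x,mode)-p for q,p in D]),x0,xtol=1e-14,ftol=1e-14);print(mode,o.x.round(4),np.abs(o.fun).max())
E
```

```text
0 [-0.0117  0.1919  0.5141  0.4218  0.2799  0.0467] 0.000543364767606358
0 [-0.      0.2587  0.4873  0.4378  0.2776  0.0465  0.0407] 8.465271960633736e-07
1 [0.2613 0.0834 0.4295 0.1453 0.2141 0.0466] 0.01568309122455308
1 [ 0.4565  1.3485 -0.0625  0.4689  0.1809  0.0457  0.765 ] 0.013808232913885887
```

```bash
cat >> kin.py <<'E'
X=np.array([-0.,.2587,.4873,.4378,.2776,.0465,.0407])
k=np.load("kd.npz")
X=least_squares(lambda x:np.concatenate([fk(q,x)-p for q,p in zip(k["q"],k["p"])]),X,xtol=1e-14,ftol=1e-14).x
lo=np.array([-2.7,-.75,.05,-1.5,.15,-2.8]);hi=np.array([2.7,2.05,2.6,4.65,3.1,2.8])
def ori(q): return (E("z",q[0])*E("y",q[1]+q[2])*E("z",q[3])*E("y",q[4])*E("z",q[5]+np.pi/2)).as_matrix()
def ik(M,q0):
    f=lambda q:np.r_[(fk(q,X)-M[:3,3])*10,Ro.from_matrix(M[:3,:3].T@ori(q)).as_rotvec(),1e-4*(q-q0)]
    o=least_squares(f,np.clip(q0,lo+1e-6,hi-1e-6),bounds=(lo,hi));return o.x,np.abs(o.fun[:6]).max()
E
cat > plan.py <<'E'
from kin import *
import itertools
cup=np.array([.527,-.178]);mat=np.array([.540,.212])
u=lambda a:np.array([np.cos(np.radians(a)),np.sin(np.radians(a)),0])
def seq(az,phi,s,d1,d2):
    R=frame(az,d1,s);g=np.r_[cup,.04]-.008*u(az)
    off=np.array([-.008,.005])  # grasp in cup: along az, along cup z
    P=[gp(R,g-.1*R[:,2]),gp(R,g),gp(R,g+[0,0,.13])]
    pl=np.r_[mat,0]-(.03+.035)*u(phi)     # lying centre
    for b in(0,30,60,90):
        n=pl+[0,0,.04+.09*(b<90)]; bb=np.radians(b)
        n=n+off[0]*(np.cos(bb)*u(phi)-np.sin(bb)*u(0)*0-np.array([0,0,np.sin(bb)]))+off[1]*(np.sin(bb)*u(phi)+np.array([0,0,np.cos(bb)]))
        P.append(gp(frame(phi,d1+b,s),n))
    P.append(gp(frame(phi,d1+90,s),n-.1*frame(phi,d1+90,s)[:,2]))
    n=pl+[0,0,.037]-.005*u(phi)
    P+=[gp(frame(phi,(d1+90+d2)/2,s),pl+[0,0,.16]),gp(frame(phi,d2,s),n-.1*frame(phi,d2,s)[:,2]),gp(frame(phi,d2,s),n)]
    for b in(30,60,90):
        bb=np.radians(b);c=np.r_[mat,.003]-.03*u(phi)
        rel=np.array([-.04,.034]) # along phi, up
        rr=np.array([rel[0]*np.cos(bb)+rel[1]*np.sin(bb),-rel[0]*np.sin(bb)+rel[1]*np.cos(bb)])
        P.append(gp(frame(phi,d2+b,s),c+rr[0]*u(phi)+[0,0,rr[1]]))
    P.append(P[-1].copy());P[-1][2,3]+=.1
    return P
if __name__=="__main__":
    qn=r.read_state()["joint_positions"];res=[]
    for az,s,phi in itertools.product((-38,52,142,-128),(1,-1),range(-180,180,30)):
        if abs((az-phi+180)%360-180)>120: continue
        P=seq(az,phi,s,32,42)
        starts=[qn,np.array([qn[0],.2,1.9,1.5,1,0]),np.array([qn[0],.2,1.9,-1,1,0]),np.array([qn[0],.2,1.9,3,.8,-1]),np.array([qn[0],.2,1.9,3,.8,1.5])]
        best=None
        q0s={}
        for st in starts:
            q,e=ik(P[0],st)
            if e<.01:q0s[tuple(q.round(1))]=q
        for q in q0s.values():
            tot=0;jm=0;Q=[q]
            for M in P[1:]:
                qq,e=ik(M,q);tot=max(tot,e);jm=max(jm,np.abs(qq-q).max());q=qq;Q.append(q)
            Q=np.array(Q);marg=min((Q-lo).min(),(hi-Q).min())
            res.append((round(tot,3),round(jm,2),az,s,phi,round(marg,2),Q[0].round(2).tolist()))
    for x in sorted(res,key=lambda x:(x[0]>.02,x[1]))[:12]:print(x)
E
time timeout 500 python3 plan.py
```

```text
(np.float64(0.0), np.float64(0.86), -128, 1, -60, np.float64(0.5), [0.03, 0.97, 1.27, -0.71, 1.67, 0.92])
(np.float64(0.0), np.float64(0.88), 52, -1, 90, np.float64(0.61), [-0.99, 0.74, 1.81, 1.0, 1.27, -0.99])
(np.float64(0.0), np.float64(0.88), 142, -1, 90, np.float64(0.61), [-0.5, 1.23, 0.7, 0.17, 2.21, -1.38])
(np.float64(0.0), np.float64(0.89), 52, -1, 120, np.float64(0.57), [-0.99, 0.74, 1.81, 1.0, 1.27, -0.99])
(np.float64(0.0), np.float64(0.89), 142, -1, 120, np.float64(0.57), [-0.5, 1.23, 0.7, 0.17, 2.21, -1.38])
(np.float64(0.0), np.float64(0.92), -128, 1, -90, np.float64(0.59), [0.03, 0.97, 1.27, -0.71, 1.67, 0.92])
(np.float64(0.0), np.float64(1.26), 52, -1, 150, np.float64(0.09), [-0.99, 0.74, 1.81, 1.0, 1.27, -0.99])
(np.float64(0.0), np.float64(1.26), 142, -1, 150, np.float64(0.09), [-0.5, 1.23, 0.7, 0.17, 2.21, -1.38])
(np.float64(0.0), np.float64(1.29), -128, -1, 150, np.float64(0.09), [0.03, 0.97, 1.27, -0.71, 1.67, -2.22])
(np.float64(0.0), np.float64(1.36), -128, 1, -30, np.float64(0.02), [0.03, 0.97, 1.27, -0.71, 1.67, 0.92])
(np.float64(0.0), np.float64(1.43), 142, 1, -120, np.float64(0.32), [-0.5, 1.23, 0.7, 0.17, 2.21, 1.76])
(np.float64(0.0), np.float64(1.43), -128, 1, -120, np.float64(0.32), [0.03, 0.97, 1.27, -0.71, 1.67, 0.92])
real	1m20.592s
user	1m20.488s
sys	0m0.280s
```

```bash
cat >> plan.py <<'E'
def go(A,B,n,hand,q):
    M=rows(A,B,n,hand);Q=[q];e=0
    rv=Ro.from_matrix(A[:3,:3].T@B[:3,:3]).as_rotvec()
    for i in range(1,n+1):
        t,e1=ik(T(A[:3,:3]@Ro.from_rotvec(rv*i/n).as_matrix(),A[:3,3]+(B[:3,3]-A[:3,3])*i/n),Q[-1]);e=max(e,e1);Q.append(t)
    st=np.abs(np.diff(Q,axis=0)).max(0)
    print(" err",round(e,4),"max joint step",st.round(2),"end",Q[-1].round(2));return M,Q[-1]
E
python3 - <<'E'
from plan import *
q=r.read_state()["joint_positions"]
M=cur();P=seq(-128,-75,1,32,42)
M,q=go(M,T(frame(-128,70,1),[.60,-.08,.20]),12,0,q)
M,q=go(M,P[0],6,0,q);print(P[0][:3,3],P[1][:3,3])
E
```

```text
[[-0.06,-0.18,-0.71,0.13,-0.16,0.03,0],[-0.07,-0.18,-0.7,0.15,-0.14,0.02,0],[-0.06,-0.18,-0.71,0.17,-0.12,0.01,0],[-0.06,-0.19,-0.7,0.19,-0.1,0.01,0],[-0.07,-0.18,-0.71,0.19,-0.08,0.0,0],[-0.06,-0.18,-0.71,0.2,-0.06,-0.01,0],[-0.06,-0.18,-0.7,0.21,-0.02,-0.02,0],[-0.07,-0.18,-0.71,0.21,-0.01,-0.02,0],[-0.06,-0.18,-0.7,0.2,0.03,-0.02,0],[-0.06,-0.19,-0.71,0.2,0.04,-0.04,0],[-0.07,-0.18,-0.7,0.19,0.08,-0.04,0],[-0.06,-0.18,-0.71,0.19,0.1,-0.04,0]]
 err 0.0 max joint step [0.02 0.04 0.05 0.03 0.04 0.1 ] end [-0.08  0.58  1.38 -0.29  1.38  0.67]
[[0.0,-0.63,0.0,-0.01,0.01,0.35,0],[0.0,-0.64,0.0,0.03,0.0,0.35,0],[0.0,-0.63,0.0,0.07,0.01,0.34,0],[0.0,-0.63,0.0,0.11,0.01,0.33,0],[0.0,-0.64,0.0,0.14,0.0,0.32,0],[0.0,-0.63,0.0,0.17,0.01,0.3,0]]
 err 0.0 max joint step [0.03 0.07 0.03 0.08 0.05 0.05] end [ 0.03  0.97  1.27 -0.71  1.67  0.92]
[ 0.57421625 -0.11756596  0.08292346] [ 0.52200519 -0.18439306  0.02993153]
```

Request:
{"fn": "send_rows", "kwargs": {
  "series": [
    [-0.06,-0.18,-0.71,0.13,-0.16,0.03,0],
    [-0.07,-0.18,-0.7,0.15,-0.14,0.02,0],
    [-0.06,-0.18,-0.71,0.17,-0.12,0.01,0],
    [-0.06,-0.19,-0.7,0.19,-0.1,0.01,0],
    [-0.07,-0.18,-0.71,0.19,-0.08,0.0,0],
    [-0.06,-0.18,-0.71,0.2,-0.06,-0.01,0],
    [-0.06,-0.18,-0.7,0.21,-0.02,-0.02,0],
    [-0.07,-0.18,-0.71,0.21,-0.01,-0.02,0],
    [-0.06,-0.18,-0.7,0.2,0.03,-0.02,0],
    [-0.06,-0.19,-0.71,0.2,0.04,-0.04,0],
    [-0.07,-0.18,-0.7,0.19,0.08,-0.04,0],
    [-0.06,-0.18,-0.71,0.19,0.1,-0.04,0]
  ]
}}

```text
time: 5.85
tool_pos: [0.6005, -0.0805, 0.2]
orientation: [0.884, 0.433, -0.156, 0.078]
force: [-0.1, -0.4, -0.1]
gripper_width: 1.002
grip_force: 0.0
```

Request:
{"fn": "send_rows", "kwargs": {
  "series": [
    [0.0,-0.63,0.0,-0.01,0.01,0.35,0],
    [0.0,-0.64,0.0,0.03,0.0,0.35,0],
    [0.0,-0.63,0.0,0.07,0.01,0.34,0],
    [0.0,-0.63,0.0,0.11,0.01,0.33,0],
    [0.0,-0.64,0.0,0.14,0.0,0.32,0],
    [0.0,-0.63,0.0,0.17,0.01,0.3,0],
    [0,0,0,0,0,0,0]
  ]
}}

```text
time: 6.72
tool_pos: [0.573, -0.1182, 0.0807]
orientation: [0.785, 0.383, -0.437, 0.213]
force: [0.5, -0.4, 0.5]
gripper_width: 0.998
grip_force: 0.0
```

Run:
```python
from plan import *
P=seq(-128,-75,1,32,42)
A=cur();print(A[:3,3])
p,d=grab_frame("top");save("pre",p[200:350,290:450]);
q=r.read_state()["joint_positions"]
go(A,P[1],6,0,q)
# fresh cup centre in tool frame from rim corners
print("cup in tool",np.linalg.inv(A)@np.array([.527,-.178,.04,1]))
```

```text
[ 0.57298925 -0.11816927  0.08069654]
[[0.0,0.0,0.0,0.0,0.0,0.27,0],[0.0,0.01,0.0,-0.01,0.0,0.27,0],[0.0,0.0,0.0,0.0,0.01,0.27,0],[0.0,0.0,0.0,0.0,0.0,0.28,0],[0.0,0.0,0.0,0.0,0.0,0.27,0],[0.0,0.01,0.0,-0.01,0.0,0.27,0]]
 err 0.0 max joint step [0.02 0.   0.03 0.01 0.03 0.01] end [-0.07  0.98  1.43 -0.78  1.49  0.98]
cup in tool [-5.20817631e-03  6.55383652e-04  8.55767569e-02  1.00000000e+00]
```

View pics/pre.png

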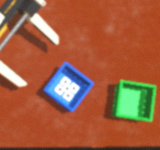

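The crop shows both fingers at (35,20) and (15,75), squarely up-left of the blue cup at (67,87). Going in and closing.

Request:
{"fn": "send_rows", "kwargs": {
  "series": [
    [0,0,0,0,0,0.27,0],
    [0,0.01,0,-0.01,0,0.27,0],
    [0,0,0,0,0.01,0.27,0],
    [0,0,0,0,0,0.28,0],
    [0,0,0,0,0,0.27,0],
    [0,0.01,0,-0.01,0,0.27,0],
    [0,0,0,0,0,0,0]
  ]
}}

```text
time: 7.65
tool_pos: [0.5225, -0.1855, 0.0322]
orientation: [0.787, 0.382, -0.434, 0.213]
force: [-0.6, -0.2, 0.1]
gripper_width: 1.003
grip_force: 0.0
```

Request:
{"fn": "send_rows", "kwargs": {
  "series": [
    [0,0,0,0,0,0,60],
    [0,0,0,0,0,0,90],
    [0,0,0,0,0,0,255],
    [0,0,0,0,0,0,255],
    [0,0,0,0,0,0,255],
    [0,0,0,0,0,0,255]
  ],
  "newtons": 25
}}

```text
time: 8.4
tool_pos: [0.5236, -0.1847, 0.0329]
orientation: [0.787, 0.382, -0.434, 0.214]
force: [1.3, 0.8, 3.0]
gripper_width: 0.753
grip_force: 25.0
```

The opening is 70 mm, so the pads are on the 71 mm rim rather than the 66 mm body. I'll reopen and take it about 11 mm lower.

Request:
{"fn": "send_rows", "kwargs": {
  "series": [
    [0,0,0,0,0,0,40],
    [0,0,0,0,0,0,0],
    [0,0,0,0,0,0,0],
    [0,0,0,0.09,0,0.02,0],
    [0,0,0,0.09,0,0.03,0],
    [0,0,0,0,0,0,60],
    [0,0,0,0,0,0,90],
    [0,0,0,0,0,0,255],
    [0,0,0,0,0,0,255],
    [0,0,0,0,0,0,255]
  ],
  "newtons": 25
}}

```text
time: 9.65
tool_pos: [0.5255, -0.1823, 0.0221]
orientation: [0.787, 0.382, -0.434, 0.213]
force: [0.3, -0.3, 1.5]
gripper_width: 0.708
grip_force: 24.9
```

Now on the body (65.8 mm). Plan the carry, turn and laying.

```bash
cat >> plan.py <<'E'
def cupT(c,az,b):
    "cup pose: held with tool az; b=0 upright, 90 lying mouth to az, 180 mouth down. cup x = az dir at b=0"
    b=np.radians(b);z=np.sin(b)*u(az)+np.array([0,0,np.cos(b)]);x=np.cos(b)*u(az)-np.array([0,0,np.sin(b)])
    return T(np.c_[x,np.cross(z,x),z],c)
PHI=-75
E
python3 - <<'E'
from plan import *
A=cur();az=np.degrees(np.arctan2(*A[:2,2][::-1]));print("az",az)
C=np.linalg.inv(A)@cupT([.527,-.178,.035],az,0);C[1,3]=0
np.save("C",C);print(C.round(4));Ci=np.linalg.inv(C)
q=r.read_state()["joint_positions"];M=A
f=np.array([*(mat),0])-.06*u(PHI)
W=[(cupT([.527,-.178,.155],az,0),5),(cupT([*f[:2],.155],PHI,0),12),(cupT([*f[:2],.12],PHI,88),12),(cupT([*f[:2],.0395],PHI,88),5)]
for w,n in W: M,q=go(M,w@Ci,n,255,q)
print(M)
E
```

```text
az -127.89670730905823
[[-0.5327  0.0052 -0.8463 -0.0086]
 [ 0.0028  1.      0.0044  0.    ]
 [ 0.8463 -0.     -0.5327 -0.0105]
 [ 0.      0.      0.      1.    ]]
[[0.0,0.0,0.0,-0.34,0.0,-0.21,255],[0.0,0.0,0.0,-0.34,-0.01,-0.22,255],[0.0,0.0,0.0,-0.34,0.0,-0.21,255],[0.0,0.0,0.0,-0.33,0.0,-0.21,255],[0.0,0.0,0.0,-0.34,-0.01,-0.22,255]]
 err 0.0 max joint step [0.   0.04 0.01 0.   0.03 0.03] end [-0.06  0.81  1.44 -0.78  1.61  0.88]
[[-0.37,0.0,-0.23,0.26,-0.38,-0.42,255],[-0.38,0.0,-0.24,0.27,-0.34,-0.43,255],[-0.37,0.01,-0.23,0.29,-0.31,-0.46,255],[-0.37,0.0,-0.24,0.3,-0.25,-0.48,255],[-0.38,0.0,-0.23,0.31,-0.22,-0.5,255],[-0.37,0.0,-0.24,0.32,-0.17,-0.5,255],[-0.37,0.0,-0.23,0.32,-0.12,-0.52,255],[-0.37,0.01,-0.24,0.33,-0.08,-0.52,255],[-0.38,0.0,-0.23,0.33,-0.03,-0.52,255],[-0.37,0.0,-0.24,0.33,0.02,-0.53,255],[-0.37,0.0,-0.23,0.33,0.07,-0.52,255],[-0.38,0.0,-0.24,0.32,0.11,-0.51,255]]
 err 0.0 max joint step [0.07 0.02 0.04 0.01 0.02 0.03] end [ 0.75  0.82  1.42 -0.85  1.55  0.8 ]
[[0.0,0.73,0.0,0.04,0.0,0.0,255],[0.01,0.74,0.0,0.05,0.0,0.01,255],[0.0,0.73,0.0,0.04,0.0,0.01,255
[... 170 characters left out ...]
0.0,0.73,0.0,0.02,0.0,0.03,255],[0.01,0.74,0.0,0.02,0.0,0.04,255],[0.0,0.73,0.0,0.01,0.0,0.05,255],[0.0,0.73,0.0,0.01,0.0,0.04,255]]
 err 0.0 max joint step [0.06 0.05 0.03 0.16 0.09 0.15] end [ 0.18  0.58  1.69  0.63  1.02 -0.45]
[[0.0,0.0,0.0,-0.13,0.0,0.23,255],[0.0,0.0,0.0,-0.14,0.0,0.23,255],[0.0,0.0,0.0,-0.13,0.0,0.24,255],[0.0,0.0,0.0,-0.14,0.0,0.23,255],[0.0,0.0,0.0,-0.13,0.0,0.23,255]]
 err 0.0 max joint step [0.   0.03 0.01 0.01 0.03 0.02] end [ 0.18  0.7   1.71  0.69  0.9  -0.57]
[[-0.21942652  0.96701019 -0.12939592  0.52100998]
 [ 0.83642657  0.25473173  0.48528584  0.28226057]
 [ 0.5022376  -0.0017456  -0.86472791  0.0348712 ]
 [ 0.          0.          0.          1.        ]]
```

Request:
{"fn": "send_rows", "kwargs": {
  "series": [
    [0,0,0,-0.34,0,-0.21,255],
    [0,0,0,-0.34,-0.01,-0.22,255],
    [0,0,0,-0.34,0,-0.21,255],
    [0,0,0,-0.33,0,-0.21,255],
    [0,0,0,-0.34,-0.01,-0.22,255],
    [0,0,0,0,0,0,255]
  ]
}}

```text
time: 10.4
tool_pos: [0.525, -0.181, 0.1437]
orientation: [0.788, 0.382, -0.433, 0.214]
force: [0.3, 0.4, -1.6]
gripper_width: 0.714
grip_force: 24.9
```

Request:
{"fn": "send_rows", "kwargs": {
  "series": [
    [-0.37,0.0,-0.23,0.26,-0.38,-0.42,255],
    [-0.38,0.0,-0.24,0.27,-0.34,-0.43,255],
    [-0.37,0.01,-0.23,0.29,-0.31,-0.46,255],
    [-0.37,0.0,-0.24,0.3,-0.25,-0.48,255],
    [-0.38,0.0,-0.23,0.31,-0.22,-0.5,255],
    [-0.37,0.0,-0.24,0.32,-0.17,-0.5,255],
    [-0.37,0.0,-0.23,0.32,-0.12,-0.52,255],
    [-0.37,0.01,-0.24,0.33,-0.08,-0.52,255],
    [-0.38,0.0,-0.23,0.33,-0.03,-0.52,255],
    [-0.37,0.0,-0.24,0.33,0.02,-0.53,255],
    [-0.37,0.0,-0.23,0.33,0.07,-0.52,255],
    [-0.38,0.0,-0.24,0.32,0.11,-0.51,255]
  ]
}}

```text
time: 11.9
tool_pos: [0.5251, 0.2666, 0.141]
orientation: [0.533, 0.694, -0.293, 0.385]
force: [1.0, 0.2, -1.3]
gripper_width: 0.709
grip_force: 24.9
```

Run:
```python
from plan import *
C=np.load("C.npy");Ci=np.linalg.inv(C)
p,d=grab_frame("top");save("carry",p[150:350,90:350])
M=cur();q=r.read_state()["joint_positions"];print((M@C).round(3))
f=np.array([*(mat),0])-.06*u(PHI)
W=[(cupT([*f[:2],.12],PHI,88),12),(cupT([*f[:2],.0395],PHI,88),5)]
for w,n in W: M,q=go(M,w@Ci,n,255,q)
```

```text
[[ 0.269  0.963  0.001  0.523]
 [-0.963  0.269  0.     0.274]
 [-0.    -0.001  1.     0.154]
 [ 0.     0.     0.     1.   ]]
[[0.0,0.73,0.01,0.04,0.0,0.0,255],[0.01,0.74,0.0,0.04,0.0,0.01,255],[0.0,0.73,0.01,0.03,0.0,0.02,255],[0.01,0.73,0.0,0.04,0.0,0.02,255],[0.0,0.74,0.01,0.03,0.0,0.02,255],[0.01,0.73,0.0,0.03,0.0,0.03,255],[0.0,0.73,0.01,0.03,0.0,0.03,255],[0.01,0.74,0.0,0.02,0.0,0.03,255],[0.0,0.73,0.01,0.01,0.0,0.04,255],[0.01,0.73,0.01,0.02,0.0,0.03,255],[0.0,0.74,0.0,0.0,0.0,0.04,255],[0.01,0.73,0.01,0.0,0.0,0.04,255]]
 err 0.0 max joint step [0.06 0.05 0.03 0.16 0.09 0.15] end [ 0.18  0.58  1.69  0.63  1.02 -0.45]
[[0.0,0.0,0.0,-0.13,0.0,0.23,255],[0.0,0.0,0.0,-0.14,0.0,0.24,255],[0.0,0.0,0.0,-0.13,0.0,0.23,255],[0.0,0.0,0.0,-0.14,0.0,0.23,255],[0.0,0.0,0.0,-0.13,0.0,0.23,255]]
 err 0.0 max joint step [0.   0.03 0.01 0.01 0.02 0.02] end [ 0.18  0.7   1.71  0.69  0.9  -0.57]
```

View pics/carry.png

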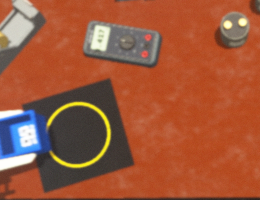

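The crop shows the cup held upright at the mat's left edge, (25,130), with the nuts in it. Now the turn.

Request:
{"fn": "send_rows", "kwargs": {
  "series": [
    [0.0,0.73,0.01,0.04,0.0,0.0,255],
    [0.01,0.74,0.0,0.04,0.0,0.01,255],
    [0.0,0.73,0.01,0.03,0.0,0.02,255],
    [0.01,0.73,0.0,0.04,0.0,0.02,255],
    [0.0,0.74,0.01,0.03,0.0,0.02,255],
    [0.01,0.73,0.0,0.03,0.0,0.03,255],
    [0.0,0.73,0.01,0.03,0.0,0.03,255],
    [0.01,0.74,0.0,0.02,0.0,0.03,255],
    [0.0,0.73,0.01,0.01,0.0,0.04,255],
    [0.01,0.73,0.01,0.02,0.0,0.03,255],
    [0.0,0.74,0.0,0.0,0.0,0.04,255],
    [0.01,0.73,0.01,0.0,0.0,0.04,255]
  ]
}}

```text
time: 13.45
tool_pos: [0.5224, 0.2768, 0.1159]
orientation: [0.594, 0.761, 0.16, -0.208]
force: [0.1, 0.8, -2.0]
gripper_width: 0.712
grip_force: 24.9
```

Request:
{"fn": "send_rows", "kwargs": {
  "series": [
    [0,0,0,0,0,0,255]
  ]
}}

```text
time: 13.58
tool_pos: [0.5222, 0.2756, 0.1147]
orientation: [0.595, 0.761, 0.157, -0.207]
force: [-0.3, -0.1, -1.4]
gripper_width: 0.71
grip_force: 24.9
```

Run:
```python
from plan import *
C=np.load("C.npy");Ci=np.linalg.inv(C)
M=cur();q=r.read_state()["joint_positions"];K=M@C;print(K.round(3),np.degrees(np.arccos(K[2,2])))
f=np.array([*(mat),0])-.06*u(PHI)
go(M,cupT([*f[:2],.0395],PHI,88)@Ci,6,255,q)
```

```text
[[ 0.005  0.969  0.247  0.525]
 [-0.036  0.247 -0.968  0.263]
 [-0.999 -0.004  0.036  0.119]
 [ 0.     0.     0.     1.   ]] 87.92080954116884
[[0.0,0.0,-0.01,-0.1,0.0,0.2,255],[0.01,0.0,-0.01,-0.09,0.01,0.2,255],[0.0,0.0,-0.02,-0.1,0.0,0.2,255],[0.0,0.01,-0.01,-0.09,0.0,0.21,255],[0.0,0.0,-0.01,-0.1,0.01,0.2,255],[0.01,0.0,-0.01,-0.09,0.0,0.2,255]]
 err 0.0 max joint step [0.   0.02 0.01 0.01 0.02 0.02] end [ 0.18  0.7   1.71  0.69  0.9  -0.57]
```

Lower, and watch the force.

Request:
{"fn": "send_rows", "kwargs": {
  "series": [
    [0,0,-0.01,-0.1,0,0.2,255],
    [0.01,0,-0.01,-0.09,0.01,0.2,255],
    [0,0,-0.02,-0.1,0,0.2,255],
    [0,0.01,-0.01,-0.09,0,0.21,255],
    [0,0,-0.01,-0.1,0.01,0.2,255],
    [0.01,0,-0.01,-0.09,0,0.2,255],
    [0,0,0,0,0,0,255]
  ]
}}

```text
time: 14.45
tool_pos: [0.5213, 0.2841, 0.0354]
orientation: [0.589, 0.765, 0.159, -0.207]
force: [-0.3, 0.3, -0.7]
gripper_width: 0.711
grip_force: 24.9
```

Run:
```python
from plan import *
C=np.load("C.npy");K=cur()@C;print(K.round(4),r.read_state()["force"])
p,d=grab_frame("scene");save("low",cv2.resize(p[130:260,160:340],None,fx=3,fy=3))
```

```text
[[ 0.01    0.9652  0.2612  0.5246]
 [-0.0322  0.2613 -0.9647  0.2718]
 [-0.9994  0.0012  0.0337  0.0401]
 [ 0.      0.      0.      1.    ]] [-0.28483811  0.30288377 -0.69897658]
```

View pics/low.png

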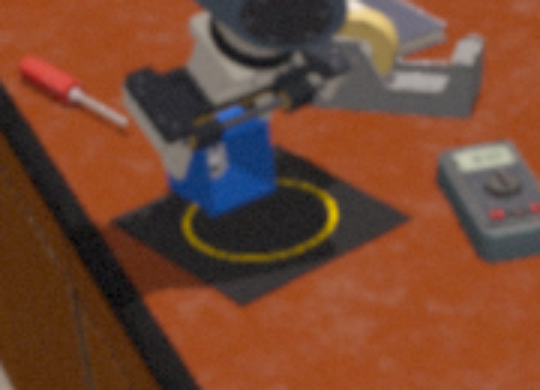

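The picture shows the cup on its side, with its mouth at crop (240,190) just over the mat and the nuts inside it at (215,155). I'll go down 2 mm, release and back out.

Request:
{"fn": "send_rows", "kwargs": {
  "series": [
    [0,0,0,-0.02,0,0.03,255],
    [0,0,0,0,0,0,255],
    [0,0,0,0,0,0,70],
    [0,0,0,0,0,0,60],
    [0,0,0,0,0,0,0],
    [0,0,0,0,0,0,0],
    [0,0,0,0,0,0,0],
    [0,0,0,0,0,-0.3,0],
    [0,0,0,0,0,-0.5,0],
    [0,0,0,0,0,-0.5,0],
    [0,0,0,0,0,-0.5,0]
  ]
}}

```text
time: 15.88
tool_pos: [0.5362, 0.2304, 0.1295]
orientation: [0.589, 0.765, 0.159, -0.206]
force: [-0.1, 0.3, -0.3]
gripper_width: 1.003
grip_force: 0.0
```

```bash
cat > look.py <<'E'
from plan import *
def bluepts(n,box):
    p,d=grab_frame(n);P=pts(d,calibration(n));h=cv2.cvtColor(p,cv2.COLOR_RGB2HSV)
    m=cv2.inRange(h,(105,150,50),(125,255,255)).astype(bool)
    m=m&(P[...,0]>box[0])&(P[...,0]<box[1])&(P[...,1]>box[2])&(P[...,1]<box[3])&(P[...,2]<.15)&(d>0)
    return p,P,m
E
python3 - <<'E'
from look import *
A=cur()
p,P,m=bluepts("top",(.4,.65,.1,.4));save("lay",cv2.resize(p[220:350,80:240],None,fx=3,fy=3))
c=calibration("top")
n,l,st,_=cv2.connectedComponentsWithStats(m.astype(np.uint8));k=1+st[1:,4].argmax()
z=np.median(P[l==k][:,2]);uv=np.argwhere(l==k)[:,::-1]
W=ray(uv,c,.07)[:,:2];R=cv2.minAreaRect((W*1000).astype(np.float32));print("z",z,R)
p,P,m=bluepts("scene",(.4,.65,.1,.4));save("lay2",cv2.resize(p[130:260,160:340],None,fx=3,fy=3));print(P[m][:,2].max(),np.median(P[m],0))
q=r.read_state()["joint_positions"];print(q.round(2))
f=np.array([*(mat),0])-.06*u(PHI)
R2=frame(PHI,42,1);g=f+[0,0,.037]-.003*u(PHI)
M,q=go(A,T(frame(PHI,70,1),[*(f-.10*u(PHI))[:2],.2]),10,0,q)
M,q=go(M,gp(R2,g-.09*R2[:,2]),6,0,q)
M,q=go(M,gp(R2,g),5,0,q)
E
```

```text
z 0.06895554614627697 ((527.0167236328125, 300.6454772949219), (24.16193389892578, 62.5213508605957), 78.95277404785156)
0.07466547725011674 [0.5273287  0.26225672 0.03529652]
[ 0.08  0.56  1.68  0.6   1.09 -0.51]
[[0.0,-0.5,0.0,0.26,0.0,0.02,0],[0.0,-0.5,0.0,0.27,0.0,-0.01,0],[0.0,-0.51,0.0,0.26,-0.01,-0.03,0],[0.0,-0.5,-0.01,0.26,0.0,-0.05,0],[0.0,-0.5,0.0,0.25,0.0,-0.07,0],[0.0,-0.5,0.0,0.24,0.0,-0.1,0],[0.01,-0.51,0.0,0.24,0.0,-0.12,0],[0.0,-0.5,0.0,0.22,-0.01,-0.13,0],[0.0,-0.5,0.0,0.21,0.0,-0.16,0],[0.0,-0.5,0.0,0.2,0.0,-0.18,0]]
 err 0.0 max joint step [0.07 0.03 0.05 0.11 0.08 0.12] end [ 0.7   0.58  1.38 -0.32  1.34  0.54]
[[0.0,-0.47,0.0,-0.01,0.0,0.34,0],[0.0,-0.46,0.0,0.03,0.0,0.35,0],[0.0,-0.47,0.0,0.05,0.0,0.34,0],[0.0,-0.47,0.0,0.08,0.0,0.33,0],[0.0,-0.47,0.0,0.1,0.0,0.33,0],[0.0,-0.46,0.0,0.13,0.0,0.32,0]]
 err 0.0 max joint step [0.02 0.06 0.01 0.07 0.03 0.05] end [ 0.79  0.87  1.36 -0.7   1.45  0.81]
[[0.0,0.0,0.0,0.0,0.0,0.3,0],[0.0,0.0,0.0,0.0,0.0,0.3,0],[0.0,0.0,0.0,0.0,0.0,0.3,0],[0.0,0.0,0.0,0.0,0.0,0.3,0],[0.0,0.0,0.0,0.0,0.0,0.3,0]]
 err 0.0 max joint step [0.02 0.01 0.02 0.02 0.03 0.01] end [ 0.7   0.92  1.47 -0.77  1.3   0.87]
```

View pics/lay2.png

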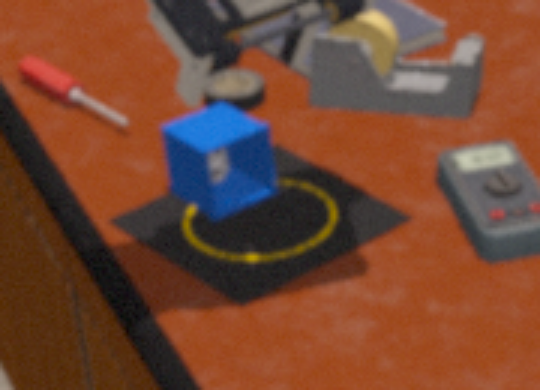

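The crop shows the cup lying on its side at (218,160) with its mouth over the mat and the nuts inside, and the gripper clear. Regrasp from the floor end.

Request:
{"fn": "send_rows", "kwargs": {
  "series": [
    [0,-0.5,0,0.26,0,0.02,0],
    [0,-0.5,0,0.27,0,-0.01,0],
    [0,-0.51,0,0.26,-0.01,-0.03,0],
    [0,-0.5,-0.01,0.26,0,-0.05,0],
    [0,-0.5,0,0.25,0,-0.07,0],
    [0,-0.5,0,0.24,0,-0.1,0],
    [0.01,-0.51,0,0.24,0,-0.12,0],
    [0,-0.5,0,0.22,-0.01,-0.13,0],
    [0,-0.5,0,0.21,0,-0.16,0],
    [0,-0.5,0,0.2,0,-0.18,0]
  ]
}}

```text
time: 17.23
tool_pos: [0.4978, 0.3681, 0.1984]
orientation: [0.599, 0.781, -0.107, 0.138]
force: [-0.5, -1.1, -0.3]
gripper_width: 1.001
grip_force: 0.0
```

Request:
{"fn": "send_rows", "kwargs": {
  "series": [
    [0,-0.47,0,-0.01,0,0.34,0],
    [0,-0.46,0,0.03,0,0.35,0],
    [0,-0.47,0,0.05,0,0.34,0],
    [0,-0.47,0,0.08,0,0.33,0],
    [0,-0.47,0,0.1,0,0.33,0],
    [0,-0.46,0,0.13,0,0.32,0],
    [0,0,0,0,0,0,0]
  ]
}}

```text
time: 18.1
tool_pos: [0.5083, 0.3243, 0.0802]
orientation: [0.555, 0.725, -0.25, 0.321]
force: [-0.1, -0.1, 0.5]
gripper_width: 1.0
grip_force: 0.0
```

Run:
```python
from look import *
A=cur();q=r.read_state()["joint_positions"]
p,P,m=bluepts("top",(.4,.65,.1,.4))
# top face of lying cup
n,l,st,_=cv2.connectedComponentsWithStats(m.astype(np.uint8));k=1+st[1:,4].argmax()
W=ray(np.argwhere(l==k)[:,::-1],calibration("top"),.07)[:,:2];R=cv2.minAreaRect((W*1000).astype(np.float32));print(R)
save("re",cv2.resize(p[220:350,80:240],None,fx=3,fy=3))
f=np.array([*(mat),0])-.06*u(PHI)
R2=frame(PHI,42,1);g=f+[0,0,.037]-.003*u(PHI)
go(A,gp(R2,g),6,0,q)
```

```text
((525.208251953125, 258.5854797363281), (78.25227355957031, 88.81551361083984), 14.761147499084473)
[[0.0,0.0,0.0,-0.01,0.01,0.24,0],[-0.01,0.0,0.01,-0.01,0.0,0.25,0],[0.0,0.0,0.0,-0.01,0.0,0.24,0],[0.0,0.0,0.01,-0.01,0.01,0.25,0],[-0.01,0.0,0.0,-0.01,0.0,0.24,0],[0.0,0.0,0.01,-0.01,0.01,0.24,0]]
 err 0.0 max joint step [0.02 0.01 0.02 0.01 0.03 0.01] end [ 0.7   0.92  1.47 -0.77  1.3   0.87]
```

View pics/re.png

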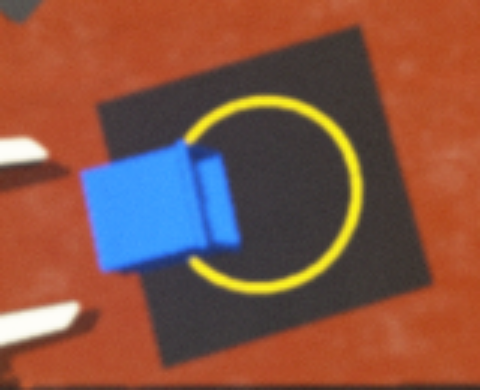

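The picture shows the cup lying with its floor end at crop x 80–105 and rim at x 187–207, the fingers straddling it. The fingers are at (30,150) and (60,320). A quick centre check from those corners.

Run:
```python
from look import *
k=np.array([[82,172],[103,272],[187,140],[207,250]])/3+[80,220]
W=ray(k,calibration("top"),.071)[:,:2];print(W.round(4),W.mean(0))
a=np.linalg.inv(cur())@np.r_[W.mean(0),.037,1];print("centre in tool",a)
v=W[2:].mean(0)-W[:2].mean(0);print(np.degrees(np.arctan2(v[1],v[0])),np.linalg.norm(v))
print((np.array([*mat])-.06*u(PHI)[:2]))
```

```text
[[0.5473 0.3102]
 [0.4832 0.2932]
 [0.5678 0.2437]
 [0.4968 0.2276]] [0.52377115 0.26866219]
centre in tool [-5.65253571e-03 -2.36777350e-04  7.32175595e-02  1.00000000e+00]
-75.53199868071215 0.06822263012288611
[0.52447086 0.26995555]
```

Request:
{"fn": "send_rows", "kwargs": {
  "series": [
    [0,0,0,-0.01,0.01,0.24,0],
    [-0.01,0,0.01,-0.01,0,0.25,0],
    [0,0,0,-0.01,0,0.24,0],
    [0,0,0.01,-0.01,0.01,0.25,0],
    [-0.01,0,0,-0.01,0,0.24,0],
    [0,0,0.01,-0.01,0,0.24,0],
    [0,0,0,0,0,0,60],
    [0,0,0,0,0,0,85],
    [0,0,0,0,0,0,255],
    [0,0,0,0,0,0,255],
    [0,0,0,0,0,0,255]
  ],
  "newtons": 25
}}

```text
time: 19.52
tool_pos: [0.5284, 0.2603, 0.0271]
orientation: [0.558, 0.724, -0.245, 0.324]
force: [-0.2, 2.3, 2.5]
gripper_width: 0.709
grip_force: 25.0
```

```bash
cat > tip.py <<'E'
from look import *
def tips(M,q,Ci,edge,bs,sh):
    "cup pivoted about lower rim edge, lifted 1 mm; edge point in (mouth plane), sh forward shift per step"
    D=[]
    for b,s in zip(bs,sh):
        e=edge+s*u(PHI);K=cupT([0,0,0],PHI,b)
        # lower rim edge in cup: at b=90 down is cup +x ; point (+.0355,0,.035)
        K[:3,3]=e-K[:3,:3]@np.array([.0355,0,.035]);D.append(K@Ci)
    return D
E
python3 - <<'E'
from tip import *
A=cur();q=r.read_state()["joint_positions"]
K0=cupT([.5241,.2693,.0373],PHI,88);C=np.linalg.inv(A)@K0;np.save("C2",C);Ci=np.linalg.inv(C);print(C.round(3))
edge=(K0@[.0355,0,.035,1])[:3];edge[2]=.0045;np.save("edge",edge);print(edge)
bs=list(range(94,185,7))[:13]+[180];bs=[94,100,106,112,118,124,130,136,142,148,154,160,166,172,177,180]
M=A
for D in tips(A,q,Ci,edge,bs,[0]*len(bs)): M,q=go(M,D,1,255,q)
E
```

```text
[[ 0.718  0.005 -0.696 -0.001]
 [-0.006  1.     0.001 -0.002]
 [ 0.696  0.003  0.718 -0.014]
 [ 0.     0.     0.     1.   ]]
[0.53347381 0.23431647 0.0045    ]
[[0.0,0.6,0.0,-0.08,0.0,-0.01,255]]
 err 0.0 max joint step [0.03 0.05 0.04 0.06 0.08 0.05] end [ 0.67  0.86  1.5  -0.72  1.22  0.82]
[[0.01,0.6,0.0,-0.06,0.0,0.0,255]]
 err 0.0 max joint step [0.04 0.05 0.03 0.07 0.08 0.06] end [ 0.63  0.81  1.54 -0.65  1.14  0.76]
[[0.0,0.6,0.01,-0.06,0.0,0.0,255]]
 err 0.0 max joint step [0.04 0.04 0.03 0.08 0.08 0.07] end [ 0.59  0.77  1.57 -0.57  1.06  0.68]
[[0.0,0.6,0.0,-0.07,0.0,0.01,255]]
 err 0.0 max joint step [0.05 0.04 0.03 0.09 0.07 0.09] end [ 0.54  0.73  1.6  -0.49  0.99  0.59]
[[0.0,0.6,0.0,-0.06,0.0,0.0,255]]
 err 0.0 max joint step [0.05 0.03 0.03 0.1  0.06 0.11] end [ 0.49  0.7   1.63 -0.39  0.92  0.49]
[[0.01,0.6,0.0,-0.06,0.0,0.0,255]]
 err 0.0 max joint step [0.05 0.03 0.02 0.12 0.05 0.12] end [ 0.44  0.67  1.65 -0.27  0.87  0.37]
[[0.0,0.6,0.0,-0.06,0.0,0.01,255]]
 err 0.0 max joint step [0.05 0.02 0.02 0.13 0.04 0.14] end [ 0.39  0.65  1.67 -0.14  0.83  0.23]
[[0.0,0.6
[... 479 characters left out ...]
 0.17  0.66  1.71  0.42  0.85 -0.39]
[[0.01,0.6,0.0,-0.07,0.0,0.0,255]]
 err 0.0 max joint step [0.05 0.02 0.   0.12 0.05 0.13] end [ 0.11  0.68  1.71  0.54  0.89 -0.52]
[[0.0,0.6,0.0,-0.06,0.0,0.01,255]]
 err 0.0 max joint step [0.05 0.03 0.01 0.1  0.06 0.12] end [ 0.06  0.71  1.7   0.65  0.95 -0.64]
[[0.0,0.6,0.01,-0.06,0.0,0.0,255]]
 err 0.0 max joint step [0.05 0.04 0.01 0.09 0.07 0.1 ] end [ 0.02  0.74  1.69  0.74  1.02 -0.74]
[[0.0,0.5,0.0,-0.05,0.0,0.0,255]]
 err 0.0 max joint step [0.04 0.03 0.01 0.06 0.06 0.07] end [-0.02  0.78  1.68  0.8   1.08 -0.81]
[[0.01,0.3,0.0,-0.03,0.0,0.0,255]]
 err 0.0 max joint step [0.02 0.02 0.01 0.03 0.04 0.04] end [-0.04  0.8   1.67  0.83  1.12 -0.85]
```

Request:
{"fn": "send_rows", "kwargs": {
  "series": [
    [0,0.6,0,-0.08,0,-0.01,255],
    [0,0.6,0,-0.06,0,0,255],
    [0,0.6,0,-0.06,0,0,255],
    [0,0.3,0,-0.03,0,0,255],
    [0,0.3,0,-0.03,0,0.01,255],
    [0,0.3,0,-0.03,0,0,255],
    [0,0.3,0,-0.03,0,0,255],
    [0,0,0,0,0,0,255]
  ]
}}

```text
time: 20.52
tool_pos: [0.5322, 0.2447, 0.038]
orientation: [0.603, 0.783, -0.093, 0.125]
force: [0.6, 0.3, -1.6]
gripper_width: 0.708
grip_force: 25.0
```

```bash
cat > nut.py <<'E'
from tip import *
C=np.load("C2.npy");K=cur()@C;print("tilt",np.degrees(np.arccos(K[2,2])).round(1),"edge",(K@[.0355,0,.035,1])[:3].round(4),"force",r.read_state()["force"].round(1))
p,d=grab_frame("scene");P=pts(d,calibration("scene"));h=cv2.cvtColor(p,cv2.COLOR_RGB2HSV)
# bright grey pixels above the mat near the cup, in mat/cup line coordinates
m=(h[...,1]<70)&(h[...,2]>90)&(P[...,2]<.06)&(P[...,2]>.003)&(np.hypot(P[...,0]-mat[0],P[...,1]-mat[1])<.13)
e=np.load("edge.npy");s=(P[m]-e)@u(PHI);lat=(P[m]-e)@u(PHI+90)
print(m.sum(),"ahead of edge mm: max",s.max().round(3) if len(s) else None,np.percentile(s,[5,50,95]).round(3) if len(s) else "", "lat",np.percentile(lat,[5,95]).round(3) if len(s) else "","z",np.percentile(P[m][:,2],[5,50,95]).round(3) if len(s) else "")
E
python3 nut.py
python3 - <<'E'
from h import *
p,d=grab_frame("scene");save("t1",cv2.resize(p[150:240,190:310],None,fx=5,fy=5))
E
```

```text
tilt 118.0 edge [0.5334 0.2337 0.004 ] force [ 0.6  0.3 -1.6]
160 ahead of edge mm: max 0.042 [-0.019  0.002  0.036] lat [-0.044  0.032] z [0.004 0.015 0.056]
```

View pics/t1.png

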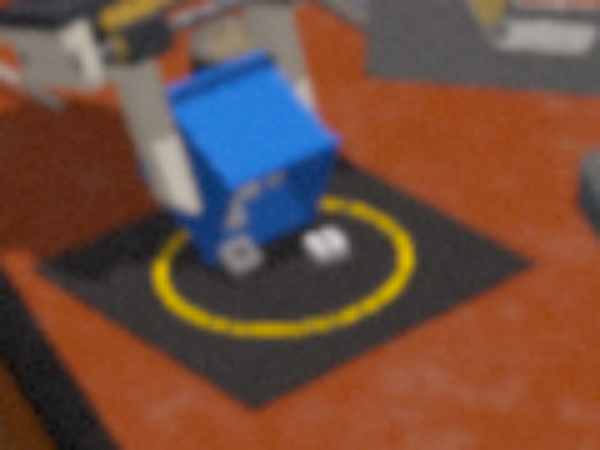

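Two nuts have slid out onto the mat, at crop (240,255) and (325,243); the others are still in the cup. Work out where they sit under the cup's final footprint.

Run:
```python
from tip import *
c=calibration("scene");e=(cur()@np.load("C2.npy")@[.0355,0,.035,1])[:3]
for px in([240,255],[325,243],[222,262],[345,250],[262,262]):
    w=ray(np.array(px)/5+[190,150],c,.009)[0];print(px,w.round(3),"s",((w-e)@u(PHI)).round(3),"lat",((w-e)@u(PHI+90)).round(3))
C=np.load("C2.npy");q=r.read_state()["joint_positions"]
```

```text
[240, 255] [0.52  0.219 0.009] s 0.011 lat -0.017
[325, 243] [0.563 0.209 0.009] s 0.033 lat 0.023
[222, 262] [0.509 0.217 0.009] s 0.011 lat -0.028
[345, 250] [0.57  0.197 0.009] s 0.046 lat 0.026
[262, 262] [0.527 0.207 0.009] s 0.025 lat -0.013
```

```bash
cat > nut2.py <<'E'
from tip import *
C=np.load("C2.npy");K=cur()@C;print("tilt",np.degrees(np.arccos(K[2,2])).round(1),"edge",(K@[.0355,0,.035,1])[:3].round(4))
e=(K@[.0355,0,.035,1])[:3];z=K[:3,2]
acc=[]
for n in("scene","top"):
    p,d=grab_frame(n);c=calibration(n);P=pts(d,c);h=cv2.cvtColor(p,cv2.COLOR_RGB2HSV)
    m=(h[...,1]<75)&(h[...,2]>85)&(P[...,2]<.026)&(P[...,2]>-.005)&(np.hypot(P[...,0]-mat[0],P[...,1]-mat[1])<.1)
    k,l,st,_=cv2.connectedComponentsWithStats(m.astype(np.uint8))
    for i in range(1,k):
        if st[i,4]<6: continue
        W=ray(np.argwhere(l==i)[:,::-1],c,.010)
        s=(W-e)@u(PHI);t=(W-e)@u(PHI+90)
        print(n,st[i],"s",s.min().round(3),s.max().round(3),"lat",t.min().round(3),t.max().round(3),"z",np.percentile(P[l==i][:,2],[10,90]).round(3))
E
python3 nut2.py
```

```text
tilt 117.9 edge [0.5331 0.2342 0.0037]
scene [234 188   8  17  71] s -0.038 0.025 lat -0.03 0.028 z [0.003 0.021]
scene [250 195  10   8  59] s 0.016 0.049 lat 0.008 0.037 z [0.001 0.01 ]
top [132 260  12   3  14] s -0.034 -0.013 lat 0.057 0.067 z [0.    0.004]
top [162 267  12  12 113] s 0.02 0.042 lat 0.012 0.036 z [0.001 0.011]
top [150 302   7   8  15] s -0.02 -0.006 lat -0.042 -0.03 z [0.    0.005]
top [138 320   5   4   7] s -0.049 -0.042 lat -0.064 -0.056 z [0.    0.002]
top [144 323   3   6   8] s -0.038 -0.035 lat -0.075 -0.065 z [-0.     0.004]
```

Request:
{"fn": "send_rows", "kwargs": {
  "series": [
    [0,0.3,0,-0.03,0,0,255],
    [0,0.3,0,-0.03,0,0.01,255],
    [0,0.3,0,-0.03,0,0,255],
    [0,0.3,0,-0.03,0,0,255],
    [0,0.3,0,-0.03,0,0,255],
    [0,0.3,0,-0.03,0,0.01,255],
    [0,0.3,0,-0.03,0,0,255],
    [0,0,0,0,0,0,255]
  ]
}}

```text
time: 21.72
tool_pos: [0.5353, 0.2328, 0.0384]
orientation: [0.609, 0.792, 0.018, -0.02]
force: [0.1, -0.0, -1.0]
gripper_width: 0.706
grip_force: 25.0
```

```bash
python3 nut2.py
python3 - <<'E'
from h import *
a,_=grab_frame("scene");b,_=grab_frame("top")
A=cv2.resize(a[155:235,200:300],(500,400),interpolation=cv2.INTER_CUBIC);B=cv2.resize(b[240:320,130:190],(300,400),interpolation=cv2.INTER_CUBIC)
save("t2",np.hstack([A,B]))
E
```

```text
tilt 138.9 edge [0.5331 0.2343 0.0027]
scene [235 192  25  14 158] s 0.001 0.049 lat -0.031 0.042 z [0.002 0.014]
top [168 318   4   7   9] s 0.008 0.017 lat -0.08 -0.07 z [0.    0.005]
```

View pics/t2.png

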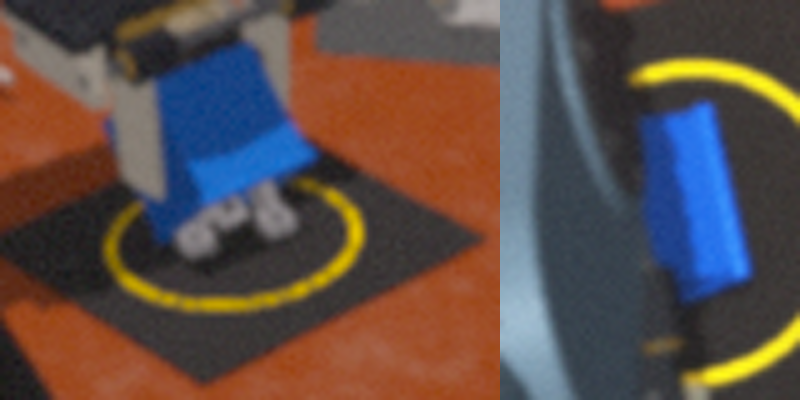

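The picture shows the nuts clustered before the tilted mouth. The left one is at (195,240), the right at (278,222) and others at (230,210) and (262,195). Project their outline at mat height.

Run:
```python
from tip import *
c=calibration("scene");e=(cur()@np.load("C2.npy")@[.0355,0,.035,1])[:3]
for px,z in(([176,235],.007),([180,250],.003),([205,258],.003),([218,247],.003),([297,218],.007),([292,232],.003),([268,236],.003),([195,235],.011),([278,213],.011),([262,190],.011)):
    w=ray(np.array(px)/5+[200,155],c,z)[0];print(px,z,"s",((w-e)@u(PHI)*1e3).round(1),"lat",((w-e)@u(PHI+90)*1e3).round(1))
p,d=grab_frame("scene");P=pts(d,c);h=cv2.cvtColor(p,cv2.COLOR_RGB2HSV)
m=np.zeros((480,640),bool);m[188:208,232:262]=1;m&=(h[...,1]<75)&(h[...,2]>95)
w=P[m]-e;print(np.percentile(w@u(PHI)*1e3,[2,10,50,90,98]).round(1),np.percentile(w@u(PHI+90)*1e3,[2,10,50,90,98]).round(1),m.sum())
```

```text
[176, 235] 0.007 s 8.4 lat -23.3
[180, 250] 0.003 s 16.5 lat -27.0
[205, 258] 0.003 s 31.9 lat -22.2
[218, 247] 0.003 s 27.9 lat -10.9
[297, 218] 0.007 s 38.8 lat 32.9
[292, 232] 0.003 s 42.8 lat 26.2
[268, 236] 0.003 s 37.2 lat 14.6
[195, 235] 0.011 s 20.9 lat -19.6
[278, 213] 0.011 s 33.3 lat 25.0
[262, 190] 0.011 s 8.5 lat 33.1
[ 0.9  7.4 16.3 33.9 42.7] [-33.8 -24.3   8.3  29.1  32.7] 158
```

The cluster runs from about −27 to +32 mm laterally, so the cup goes 2.5 mm in +y and then on over.

Request:
{"fn": "send_rows", "kwargs": {
  "series": [
    [0,0,0,0,0.04,0,255],
    [0,0.4,0,-0.04,0,0,255],
    [0,0.4,0,-0.04,0,0.01,255],
    [0,0.4,0,-0.05,0,0,255],
    [0,0.4,0,-0.04,0,0,255],
    [0,0.4,0,-0.04,0,0.01,255],
    [0,0.4,0,-0.04,0,0,255],
    [0,0,0,0,0,0,255]
  ]
}}

```text
time: 22.98
tool_pos: [0.5415, 0.2193, 0.0336]
orientation: [0.593, 0.771, 0.144, -0.184]
force: [0.7, 0.5, -1.0]
gripper_width: 0.708
grip_force: 25.0
```

```bash
python3 nut2.py
python3 - <<'E'
from tip import *
s=r.read_state();print(s["force"],s["torque"],s["joint_positions"].round(2))
K=cur()@np.load("C2.npy");print(K.round(4))
E
```

```text
tilt 162.9 edge [0.5356 0.2346 0.0018]
[ 0.21987432 -0.07591038 -1.91635855] [-3.33345036e-01  2.36685496e-02  1.69963372e-04] [ 0.09  0.7   1.7   0.6   0.92 -0.58]
[[-0.2501  0.9648  0.0817  0.5416]
 [ 0.9224  0.2631 -0.2829  0.2125]
 [-0.2944  0.0046 -0.9557  0.0461]
 [ 0.      0.      0.      1.    ]]
```

Request:
{"fn": "send_rows", "kwargs": {
  "series": [
    [0,0.34,0,-0.035,0,0,255],
    [0,0.34,0,-0.035,0,0,255],
    [0,0.34,0,-0.04,0,0,255],
    [0,0.34,0,-0.035,0,0,255],
    [0,0.34,0,-0.04,0,0,255],
    [0,0,0,0,0,0,255]
  ]
}}

```text
time: 23.82
tool_pos: [0.5437, 0.2113, 0.0276]
orientation: [0.564, 0.736, 0.23, -0.296]
force: [-0.4, 0.5, -1.0]
gripper_width: 0.711
grip_force: 25.0
```

```bash
python3 nut2.py
python3 - <<'E'
from tip import *
s=r.read_state();print(s["force"],s["joint_positions"].round(2))
K=cur()@np.load("C2.npy");print(K.round(4))
# front rim height by scene/top depth of blue
for n in("scene",):
    p,P,m=bluepts(n,(.45,.65,.13,.3));w=P[m];sd=(w-np.r_[mat,0])@u(PHI)
    print("lowest blue z",np.percentile(w[:,2],[0.5,2,98]).round(4),"s rel mat",np.percentile(sd,[1,99]).round(3))
E
```

```text
tilt 179.7 edge [0.5355 0.2348 0.0019]
scene [228 189   3   4   6] s -0.056 -0.04 lat -0.011 -0.003 z [0.001 0.004]
scene [232 196   4   6   8] s -0.019 0.007 lat -0.027 -0.017 z [-0.     0.018]
scene [236 203   4   5   7] s 0.017 0.039 lat -0.037 -0.03 z [0.001 0.008]
[-0.62885889  0.63525916 -1.16091199] [-0.04  0.81  1.67  0.83  1.11 -0.85]
[[-2.637e-01  9.646e-01  6.900e-03  5.447e-01]
 [ 9.646e-01  2.637e-01 -9.000e-04  2.009e-01]
 [-2.700e-03  6.400e-03 -1.000e+00  3.730e-02]
 [ 0.000e+00  0.000e+00  0.000e+00  1.000e+00]]
lowest blue z [-0.0005  0.0014  0.0395] s rel mat [-0.02   0.053]
```

Request:
{"fn": "send_rows", "kwargs": {
  "series": [
    [0,0,0,0,0,0,80],
    [0,0,0,0,0,0,60],
    [0,0,0,0,0,0,40],
    [0,0,0,0,0,0,0],
    [0,0,0,0,0,0,0],
    [0,0,0,0,0,0,0],
    [0,0,0,0,0,-0.4,0],
    [0,0,0,0,0,-0.5,0],
    [0,0,0,0,0,-0.5,0],
    [0,0,0,0,0,-0.5,0]
  ]
}}

```text
time: 25.22
tool_pos: [0.5642, 0.1327, 0.1117]
orientation: [0.564, 0.736, 0.231, -0.295]
force: [-0.4, 0.8, 0.4]
gripper_width: 1.001
grip_force: 0.0
```

Run:
```python
from tip import *
for n in("scene","top"):
    p,P,m=bluepts(n,(.45,.65,.13,.3));w=P[m];print(n,len(w),np.percentile(w[:,2],[1,50,99]).round(4))
    t=w[w[:,2]>.062]
    if len(t)>50:
        A=np.c_[t[:,:2]-t[:,:2].mean(0),np.ones(len(t))];x,*_=np.linalg.lstsq(A,t[:,2],rcond=None);g=x[:2]
        print(" top plane z",x[2].round(4),"slope deg s,lat",np.degrees([g@u(PHI)[:2],g@u(PHI+90)[:2]]).round(2),"centre",t[:,:2].mean(0).round(4),len(t))
    h=cv2.cvtColor(p,cv2.COLOR_RGB2HSV)
    g=(h[...,1]<75)&(h[...,2]>85)&(P[...,2]<.03)&(P[...,2]>-.005)&(np.hypot(P[...,0]-mat[0],P[...,1]-mat[1])<.1)
    k,l,st,ce=cv2.connectedComponentsWithStats(g.astype(np.uint8))
    for i in range(1,k):
        if st[i,4]>4:print("  grey",st[i],P[l==i].mean(0).round(3))
```

```text
scene 860 [0.0016 0.0371 0.0741]
 top plane z 0.0698 slope deg s,lat [-3.04  0.93] centre [0.5271 0.192 ] 157
top 787 [0.0002 0.048  0.0761]
 top plane z 0.0713 slope deg s,lat [-2.05  1.72] centre [0.548 0.201] 316
  grey [185 239   4   3   6] [0.632 0.176 0.002]
  grey [173 256   5   1   5] [0.598 0.199 0.003]
  grey [195 288   1   5   5] [0.527 0.155 0.002]
  grey [199 293  16   4  22] [0.517 0.132 0.003]
```

Run:
```python
from tip import *
p,P,m=bluepts("top",(.45,.65,.13,.3))
t=cv2.erode((m&(P[...,2]>.066)).astype(np.uint8),np.ones((3,3))).astype(bool);w=P[t]
s=(w-np.r_[mat,0])@u(PHI);l=(w-np.r_[mat,0])@u(PHI+90)
print(len(w),"s",np.percentile(s,[1,99]).round(3),"lat",np.percentile(l,[1,99]).round(3))
for a in(s,l):
    k=np.polyfit(a,w[:,2],1);print("slope deg",np.degrees(k[0]).round(2),w[:,2].mean().round(4),w[:,2].std().round(4))
for lo_ in np.arange(-.03,.06,.012):
    j=(s>lo_)&(s<lo_+.012)
    if j.sum()>5:print(lo_.round(3),np.median(w[j,2]).round(4),j.sum())
```

```text
5 s [-0.017  0.042] lat [0.024 0.035]
slope deg 1.18 0.0715 0.0023
slope deg -10.46 0.0715 0.0023
```

Request:
{"fn": "send_rows", "kwargs": {
  "series": [
    [0,0,0,0,0,-0.5,0],
    [0,0,0,0,0,-0.5,0],
    [0,0,0,0,0,-0.5,0],
    [0,0,0,0,0,0,0]
  ]
}}

```text
time: 25.88
tool_pos: [0.58, 0.0735, 0.1748]
orientation: [0.564, 0.736, 0.231, -0.295]
force: [-0.1, 1.1, 0.3]
gripper_width: 1.001
grip_force: 0.0
```

Run:
```python
from tip import *
Z=[]
for _ in range(4):
    p,P,m=bluepts("top",(.45,.65,.13,.3));Z.append(np.where(m[...,None],P,np.nan))
P=np.nanmedian(Z,0);m=np.isfinite(P[...,2])
t=m&(P[...,2]>.06);t=cv2.morphologyEx(t.astype(np.uint8),cv2.MORPH_CLOSE,np.ones((3,3)));t=cv2.erode(t,np.ones((3,3))).astype(bool)&m
w=P[t];s=(w-np.r_[mat,0])@u(PHI);l=(w-np.r_[mat,0])@u(PHI+90)
print(len(w),m.sum(),"s",np.percentile(s,[1,99]).round(3),"lat",np.percentile(l,[1,99]).round(3),"z",w[:,2].mean().round(4),w[:,2].std().round(4))
x,*_=np.linalg.lstsq(np.c_[s-s.mean(),l-l.mean(),np.ones(len(s))],w[:,2],rcond=None);print("slopes deg",np.degrees(x[:2]).round(2),x[2])
p,P,m=bluepts("scene",(.45,.65,.13,.3));y,xx=np.nonzero(m);b=y.max();print("scene blue bbox",xx.min(),xx.max(),y.min(),b)
h=cv2.convexHull(np.c_[xx,y].astype(np.int32));q=cv2.approxPolyDP(h,3,True)[:,0];print(q.tolist())
c=calibration("scene")
for a in q:
    print(a,"z.003",((ray(a,c,.003)[0]-np.r_[mat,0])@np.c_[u(PHI),u(PHI+90)]).round(4),"z.073",((ray(a,c,.073)[0]-np.r_[mat,0])@np.c_[u(PHI),u(PHI+90)]).round(4))
```

```text
293 1036 s [-0.016  0.047] lat [-0.028  0.034] z 0.0724 0.0015
slopes deg [-0.02  0.2 ] 0.07240961954120348
scene blue bbox 232 268 174 213
[[268, 203], [245, 212], [232, 203], [232, 182], [249, 174], [265, 181]]
[268 203] z.003 [0.0425 0.0386] z.073 [ 0.1348 -0.0278]
[245 212] z.003 [ 0.0361 -0.0311] z.073 [ 0.1289 -0.0917]
[232 203] z.003 [-0.023  -0.0297] z.073 [ 0.0747 -0.0904]
[232 182] z.003 [-0.1138  0.0348] z.073 [-0.0084 -0.0314]
[249 174] z.003 [-0.1175  0.096 ] z.073 [-0.0119  0.0248]
[265 181] z.003 [-0.0545  0.1042] z.073 [0.0459 0.0323]<stdin>:5: RuntimeWarning: All-NaN slice encountered
```

The cup stands flat (slopes 0.0° and 0.2°, top at 72.4 mm), and no grey shows outside it. Regrasp the same way and lift straight up.

Request:
{"fn": "send_rows", "kwargs": {
  "series": [
    [0,0,0,0,0,0.5,0],
    [0,0,0,0,0,0.5,0],
    [0,0,0,0,0,0.5,0],
    [0,0,0,0,0,0.5,0],
    [0,0,0,0,0,0.5,0],
    [0,0,0,0,0,0.4,0],
    [0,0,0,0,0,0.45,0],
    [0,0,0,0,0,0,60],
    [0,0,0,0,0,0,85],
    [0,0,0,0,0,0,255],
    [0,0,0,0,0,0,255],
    [0,0,0,0,0,0,255]
  ],
  "newtons": 25
}}

```text
time: 27.62
tool_pos: [0.5448, 0.2088, 0.0307]
orientation: [0.564, 0.736, 0.231, -0.296]
force: [-0.0, -2.9, 5.8]
gripper_width: 0.709
grip_force: 25.0
```

Run:
```python
from tip import *
A=cur();q=r.read_state()["joint_positions"];print(A[:3,3])
c=np.r_[mat,0]+.0145*u(PHI)+.003*u(PHI+90);c[2]=.038
K=cupT(c,PHI,180);C=np.linalg.inv(A)@K;C0=np.load("C2.npy");print((C-C0).round(3))
np.save("C3",C);Ci=np.linalg.inv(C)
d=np.r_[mat,0]+.155*u(PHI)
M=A
for w,n in((cupT([*c[:2],.145],PHI,180),8),(cupT([*d[:2],.145],PHI,180),8),(cupT([*d[:2],.037],PHI,180),8)): M,q=go(M,w@Ci,n,255,q)
```

```text
[0.54481503 0.20884434 0.03069026]
[[ 0.    -0.008  0.    -0.001]
 [ 0.004 -0.    -0.007  0.001]
 [-0.     0.003  0.     0.002]
 [ 0.     0.     0.     0.   ]]
[[0.0,0.0,0.0,0.15,0.0,-0.16,255],[0.0,0.0,0.0,0.16,0.0,-0.16,255],[0.0,0.0,0.0,0.15,0.0,-0.16,255],[0.0,0.0,0.0,0.16,0.01,-0.16,255],[0.0,0.0,0.0,0.15,0.0,-0.16,255],[0.0,0.0,0.0,0.16,0.0,-0.16,255],[0.0,0.0,0.0,0.15,0.0,-0.16,255],[0.0,0.0,0.0,0.16,0.0,-0.16,255]]
 err 0.0 max joint step [0.   0.02 0.   0.01 0.02 0.02] end [-0.04  0.63  1.65  0.78  1.25 -0.71]
[[0.0,0.0,0.0,-0.21,-0.01,-0.2,255],[0.0,0.0,0.0,-0.21,0.0,-0.21,255],[0.0,0.0,0.0,-0.21,-0.01,-0.2,255],[0.0,0.0,0.0,-0.21,0.0,-0.21,255],[0.0,0.0,0.0,-0.21,-0.01,-0.2,255],[0.0,0.0,0.0,-0.21,0.0,-0.2,255],[0.0,0.0,0.0,-0.21,-0.01,-0.21,255],[0.0,0.0,0.0,-0.21,0.0,-0.2,255]]
 err 0.0 max joint step [0.03 0.01 0.02 0.01 0.02 0.01] end [-0.25  0.69  1.53  0.66  1.41 -0.8 ]
[[0.0,0.0,0.0,-0.16,0.0,0.16,255],[0.0,0.0,0.0,-0.15,0.0,0.16,255],[0.0,0.0,0.0,-0.16,-0.01,0.17,255],[0.0,0.0,0.0,-0.16,0.0,0.16,255],[0.0,0.0,0.0,-0.15,0.0,0.16,255],[0.0,0.0,0.0,-0.16,0.0,0.16,255],[0.0,0.0,0.0,-0.16,0.0,0.16,255],[0.0,0.0,0.0,-0.15,-0.01,0.16,255]]
 err 0.0 max joint step [0.   0.02 0.   0.   0.02 0.01] end [-0.25  0.86  1.54  0.69  1.27 -0.91]
```

Request:
{"fn": "send_rows", "kwargs": {
  "series": [
    [0,0,0,0.15,0,-0.16,255],
    [0,0,0,0.16,0,-0.16,255],
    [0,0,0,0.15,0,-0.16,255],
    [0,0,0,0.16,0,-0.16,255],
    [0,0,0,0.15,0,-0.16,255],
    [0,0,0,0.16,0,-0.16,255],
    [0,0,0,0.15,0,-0.16,255],
    [0,0,0,0.16,0,-0.16,255],
    [0,0,0,0,0,0,255]
  ]
}}

```text
time: 28.75
tool_pos: [0.5441, 0.2091, 0.138]
orientation: [0.564, 0.736, 0.231, -0.295]
force: [-0.0, 0.4, -0.4]
gripper_width: 0.711
grip_force: 25.0
```

Request:
{"fn": "send_rows", "kwargs": {
  "series": [
    [0,0,0,-0.21,-0.01,-0.2,255],
    [0,0,0,-0.21,0,-0.21,255],
    [0,0,0,-0.21,-0.01,-0.2,255],
    [0,0,0,-0.21,0,-0.21,255],
    [0,0,0,-0.21,-0.01,-0.2,255],
    [0,0,0,-0.21,0,-0.2,255],
    [0,0,0,-0.21,-0.01,-0.21,255],
    [0,0,0,-0.21,0,-0.2,255],
    [0,0,0,0,0,0,255]
  ]
}}

```text
time: 29.88
tool_pos: [0.578, 0.0716, 0.137]
orientation: [0.565, 0.735, 0.231, -0.296]
force: [0.1, -0.4, -0.8]
gripper_width: 0.708
grip_force: 25.0
```

Run:
```python
from tip import *
A=cur();q=r.read_state()["joint_positions"];C=np.load("C3.npy");print((A@C).round(3))
for n in("top","scene"):
    p,d=grab_frame(n);c=calibration(n);P=pts(d,c);h=cv2.cvtColor(p,cv2.COLOR_RGB2HSV)
    g=(h[...,1]<75)&(h[...,2]>85)&(P[...,2]<.03)&(P[...,2]>-.003)&(np.hypot(P[...,0]-mat[0],P[...,1]-mat[1])<.09)
    W=ray(np.argwhere(g)[:,::-1],c,.009)-np.r_[mat,0];rr=np.hypot(W[:,0],W[:,1]);print(n,g.sum(),"max r",np.percentile(rr,[50,95,99]).round(3),"z",np.percentile(P[g][:,2],[50,98]).round(3),(W.mean(0)).round(3))
dd=np.r_[mat,0]+.155*u(PHI);go(A,cupT([*dd[:2],.0365],PHI,180)@np.linalg.inv(C),8,255,q)
```

```text
[[-0.258  0.966 -0.001  0.58 ]
 [ 0.966  0.258 -0.     0.062]
 [-0.    -0.001 -1.     0.144]
 [ 0.     0.     0.     1.   ]]
top 478 max r [0.023 0.036 0.061] z [0.008 0.027] [0.007 0.004 0.009]
scene 279 max r [0.027 0.045 0.065] z [0.007 0.026] [0.008 0.009 0.009]
[[0.0,0.0,0.0,-0.16,0.0,0.16,255],[0.0,0.0,0.0,-0.15,0.0,0.16,255],[0.0,0.0,0.0,-0.16,0.0,0.17,255],[0.0,0.0,0.0,-0.15,0.0,0.16,255],[0.0,0.0,0.0,-0.16,0.0,0.16,255],[0.0,0.0,-0.01,-0.15,0.0,0.16,255],[0.0,0.0,0.0,-0.16,0.0,0.17,255],[0.0,0.0,0.0,-0.15,0.0,0.16,255]]
 err 0.0 max joint step [0.   0.02 0.   0.   0.02 0.01] end [-0.25  0.86  1.54  0.69  1.27 -0.91]
```

Request:
{"fn": "send_rows", "kwargs": {
  "series": [
    [0,0,0,-0.16,0,0.16,255],
    [0,0,0,-0.15,0,0.16,255],
    [0,0,0,-0.16,0,0.17,255],
    [0,0,0,-0.15,0,0.16,255],
    [0,0,0,-0.16,0,0.16,255],
    [0,0,0,-0.15,0,0.16,255],
    [0,0,0,-0.16,0,0.17,255],
    [0,0,0,-0.15,0,0.16,255],
    [0,0,0,0,0,0,255]
  ]
}}

```text
time: 31.1
tool_pos: [0.5777, 0.0737, 0.0286]
orientation: [0.564, 0.735, 0.23, -0.296]
force: [0.3, -0.5, -1.3]
gripper_width: 0.708
grip_force: 25.0
```

Request:
{"fn": "send_rows", "kwargs": {
  "series": [
    [0,0,0,0,0,0,80],
    [0,0,0,0,0,0,60],
    [0,0,0,0,0,0,40],
    [0,0,0,0,0,0,0],
    [0,0,0,0,0,0,0],
    [0,0,0,0,0,0,0],
    [0,0,0,0,0,-0.4,0],
    [0,0,0,0,0,-0.5,0],
    [0,0,0,0,0,-0.5,0],
    [0,0,0,0,0,-0.5,0],
    [0,0,0,0,0,-0.5,0],
    [0,0,0,0,0,0,0]
  ]
}}

```text
time: 32.6
tool_pos: [0.604, -0.0243, 0.1338]
orientation: [0.564, 0.736, 0.231, -0.294]
force: [0.1, -0.4, 0.2]
gripper_width: 0.998
grip_force: 0.0
```

Run:
```python
from tip import *
Z=[]
for _ in range(3):
    p,P,m=bluepts("top",(.48,.68,-.02,.13));Z.append(np.where(m[...,None],P,np.nan))
P=np.nanmedian(Z,0);m=np.isfinite(P[...,2]);t=m&(P[...,2]>.058);t=cv2.erode(cv2.morphologyEx(t.astype(np.uint8),cv2.MORPH_CLOSE,np.ones((3,3))),np.ones((3,3))).astype(bool)&m
w=P[t];s=(w-np.r_[mat,0])@u(PHI);l=(w-np.r_[mat,0])@u(PHI+90)
x,*_=np.linalg.lstsq(np.c_[s-s.mean(),l-l.mean(),np.ones(len(s))],w[:,2],rcond=None)
print(len(w),"s",np.percentile(s,[1,99]).round(3),"lat",np.percentile(l,[1,99]).round(3),"slopes",np.degrees(x[:2]).round(2),"z",x[2].round(4))
h=cv2.cvtColor(p,cv2.COLOR_RGB2HSV);c=calibration("top");Q=ray(np.argwhere(np.ones((480,640)))[:,::-1],c,.009).reshape(480,640,3)
R=np.hypot(Q[...,0]-mat[0],Q[...,1]-mat[1]);g=(h[...,1]<75)&(h[...,2]>85)&(R<.09);print("nuts px",g.sum(),"r pct",np.percentile(R[g],[50,95,99]).round(3),[ (R[g]>v).sum() for v in(.05,.06,.07)])
```

```text
<stdin>:5: RuntimeWarning: All-NaN slice encountered
<stdin>:7: RuntimeWarning: Mean of empty slice.
  ret = ret.dtype.type(ret / rcount)
Traceback (most recent call last):
IndexError: index -1 is out of bounds for axis 0 with size 0
```

The arm hides the cup from above, so I'll back away further and check again.

Request:
{"fn": "send_rows", "kwargs": {
  "series": [
    [0,0,0,0,0,-0.5,0],
    [0,0,0,0,0,-0.6,0],
    [0,0,0,0,0,-0.6,0],
    [0,0,0,0,0,-0.6,0],
    [0,0,0,0,0,0,0]
  ]
}}

```text
time: 33.38
tool_pos: [0.6279, -0.1165, 0.2322]
orientation: [0.564, 0.736, 0.231, -0.295]
force: [0.3, -0.1, -1.0]
gripper_width: 0.998
grip_force: 0.0
```

```bash
python3 - <<'E' 2>/dev/null
from tip import *
for n in("top","scene"):
    Z=[]
    for _ in range(3):
        p,P,m=bluepts(n,(.48,.68,-.02,.13));Z.append(np.where(m[...,None],P,np.nan))
    P=np.nanmedian(Z,0);m=np.isfinite(P[...,2]);print(n,m.sum())
    t=m&(P[...,2]>.060);t=cv2.erode(cv2.morphologyEx(t.astype(np.uint8),cv2.MORPH_CLOSE,np.ones((3,3))),np.ones((3,3))).astype(bool)&m
    w=P[t]
    if len(w)>20:
        s=(w-np.r_[mat,0])@u(PHI);l=(w-np.r_[mat,0])@u(PHI+90)
        x,*_=np.linalg.lstsq(np.c_[s-s.mean(),l-l.mean(),np.ones(len(s))],w[:,2],rcond=None)
        print(len(w),"s",np.percentile(s,[1,99]).round(3),"lat",np.percentile(l,[1,99]).round(3),"slopes",np.degrees(x[:2]).round(2),"z",x[2].round(4))
    h=cv2.cvtColor(p,cv2.COLOR_RGB2HSV);c=calibration(n);Q=ray(np.argwhere(np.ones((480,640)))[:,::-1],c,.009).reshape(480,640,3)
    R=np.hypot(Q[...,0]-mat[0],Q[...,1]-mat[1]);g=(h[...,1]<75)&(h[...,2]>85)&(R<.09);print("nuts px",g.sum(),"r pct",np.percentile(R[g],[50,95,99]).round(3),[int((R[g]>v).sum()) for v in(.05,.06,.07)])
E
```

```text
top 387
nuts px 494 r pct [0.023 0.038 0.089] [19, 17, 17]
scene 1214
355 s [0.126 0.187] lat [-0.03   0.027] slopes [-0.68  0.21] z 0.0685
nuts px 285 r pct [0.027 0.048 0.076] [12, 10, 5]
```

```bash
python3 -c "
from h import *
print(ticket.job_done())"
```

```text
the job is handed in; nothing more can be done
None
```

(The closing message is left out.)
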